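Change over the drill-press vise and clamp to the first click

ROBOT

A 6-joint arm with a two-finger parallel gripper is mounted at the origin on the work surface. World frame = base frame: x ahead of the robot, y to its left, z up, the work surface at z = 0. Lengths are in m, angles in rad, forces in N, time in s.
With the tool pointing down it reaches from about 0.375 to 0.9 m from the base axis. Payload 3.1 kg.
Tool frame: the origin (TCP) lies midway between the tips of the shut fingers; the grasp point (between the pads) lies 19 mm behind it (pinch_z is the distance from the TCP to the grasp point, in m); y points along the fingers, z is the direction in which the jaws open and shut, and the axes are right-handed (so a half turn about y gives the same grasp; the last joint's range is limited). The gripper opens to 87 mm and grips with 3 to 60 N. Pads are 19 mm wide; open, the fingers measure 117 mm over their backs; the gripper's body (75 mm by 190 mm) begins 51 mm behind the grasp point.
Start: joints at [0.982, 0.527, 1.433, -0, 1.181, -0.178], TCP at [0.25, 0.573, 0.223] pointing down, gripper open.
Joint ranges: [-3.08, 3.08], [-0.75, 2.2], [0.22, 2.44], [-1.43, 4.57], [0, 2.65], [-2.85, 2.85]. Speed limits (rad/s): [2.79, 2.79, 3.14, 3.14, 3.14, 3.14].

INTERFACE

Orientations are given as a unit quaternion [x, y, z, w].
In Python, from rig import * gives the robot as it stands.
- The arm moves only by the tool drive_tool, never from a script. Its argument "plan" is a list of rows, each a list of 7 numbers: the shift along the tool's x, y, z in mm, then the turn, a rotation vector about the tool's x, y, z in degrees, then the finger opening in mm, from 0 to 87. A call has 1 to 10 rows; each row is the pose to reach, as a shift and turn from the pose commanded when the call began, along the tool's axes at that moment; what a row does not reach only later rows make up. A row lasts 1/10 s, in which the tool goes at most 50 mm and 8.59 degrees, less where a joint would pass 70% of its speed; a pose out of reach is approached as far as the arm can. A call with a gripper value outside its range is refused whole. The fingers move at their own pace and stop on an object; "newtons" is the grip in N (left out, the last holds). Time passes only in rows, so rows that repeat a pose let the fingers close. It gives the time, the measured TCP pose, the force and the opening at its end, in the units of the state.
- get_obs(): the state, without advancing time (a new reading comes with each control period).
- camera(name): name is "scene" or "top" or "wrist"; returns the picture (400x640x3 uint8, blue, green, red); there is no depth.
- get_calibration(name): a dict with "fx", "fy", "cx", "cy" (pixels), "origin" and "rotation" of the camera in the world; the wrist camera has in their place "tool_from_camera" (4x4, takes a point from camera to tool coordinates, whose origin is the TCP and whose axes are the tool frame's). Camera axes: x right, y down, z forward; pixel columns grow to the right and rows downward; lengths in m; the calibration is good to about 2 mm. A picture is of the moment at which its call begins: read the wrist's pose just before it. get_calibration takes no time and is no camera call.
- hand_in(): hands the job in, once; it reports no verdict.
Trained networks look in the newest picture that a camera, given by its name, has taken for a name from the list of things; names that differ only in an ending like _2 or _b are one class to them, and where a whole thing is asked for, a point or a joint stands for the part that bears it (a point fixed in the world has none). Each returns a list of dicts, best first, with "conf" (0 to 1); they miss things now and then, are a little off and sometimes report something else, mostly with a low value. They report only what shows in the picture. A call takes as long as a camera call. They do not tell look-alikes from the thing itself.
- spot_in(camera, target): "location" ([column, row] in pixels, amid what is visible of it).
- mark_of(camera, target): "location" ([column, row] in pixels: a listed point, or the origin of a listed thing).
The state is a dict: "time": time; "q": joint angles; "joint_velocities": joint speeds; "joint_torque": joint torques, N m; "position": TCP position; "tool_rot": TCP orientation; "ft_force": force on the tool from outside, world axes, zero at the start; "moment": the same for the moment, N m; "grip_width": finger opening in m.
Only numpy, scipy, OpenCV 4.12 (cv2) and the standard library are available. Lean on these libraries where they do the work, as an engineer would, in place of code of your own. Each camera call takes 0.05 s, during which the arm holds its last target. There are 200 camera calls.

TASK

Slide the vise jaw open, lift out every finished (drilled) aluminium block and stand it upright in the green tray, then stand every yellow blank on the vise bed between the jaws, square to them. Slide the jaw up snug until it presses the blanks against the fixed jaw, and only then turn the black knob clockwise until its slip clutch gives the first click, and stop there: never drive it on to a second click. Leave the other tools lying where they are.

Things in the scene. Friction and masses are not known exactly. Their poses are not given: they have to be found in the camera images.
- vise_bed (a point): point on top of the blue vise's flat bed, 20 mm above the bench, midway along the jaws, where the middle of a clamped block's underside comes. x (horizontal) points across the jaws to the fixed jaw's face, 25 mm away; y runs along the jaws. Blocks stand side by side along y, within 55 mm of this point; finished ones start at y = -45, 0 or 45 mm (about 2 mm scatter).
- vise: blue bench vise, fixed to the bench; origin on the bench under the vise, 20 mm behind (-x of) vise_bed, same axes. Bed 160 mm along y, with a steel end plate 18 mm high at each end (inner faces 74 mm from the middle). Both jaws are 140 mm long, tops 27 mm above the bed (47 mm above the bench), so the necks of blocks stand clear above them.
- jaw (a joint): opening of the near, dark steel jaw, m: 0.006 when closed on blocks that bear on the fixed jaw (start: closed), grows as it slides away from the fixed jaw (-x of vise_bed) to its end at 0.042. Slides with about 5 N, stays where left. A 7 mm lip on its top reaches over a clamped block's base: open past 0.025 to lift. At 0.04, 77 mm is free between lip and fixed jaw.
- jaw_grip (a point): red upright tab on the sliding jaw, to pinch and slide it by: 14 mm thick along x of vise_bed, 40 mm wide along y. This point is 70 mm above the bench, 15 mm below the tab's top; the tab is free for 20 mm below this point. It moves with the jaw.
- knob_grip (a point): black fluted round knob, upright axis, 44 mm diameter, 35 mm high, on a post 135 mm from the vise's middle towards its -y. This point is on its axis, 65.5 mm above the bench, 11.5 mm below its top. x axis along the white line on its top. Tighten clockwise seen from above, about 0.17 N m at first; 0.9 to 1.7 rad (it differs) from the start the collar under it stops.
- screw: aluminium collar under the knob, 66 mm diameter, top 41 mm above the bench, with a red line along its x axis. It turns with the knob, in line with the white line, until it stops. Then the torque rises over about 0.13 rad to some 0.3 N m and the clutch slips with a click: torque drops and the white line steps ahead of the red by about 0.5 rad.
- clutch (a joint): slip of the knob ahead of its collar, rad: near 0 before any click; past 0.25 it has clicked once, and if let go then it settles by itself in the first notch near 0.5; past 0.75 comes the second click (too far).
- tray_in (a point): green open tray for finished blocks, fixed, 110 mm (its x) by 215 mm (its y) outside, walls 4 mm thick and 24 mm high, floor 4 mm thick; this point is the centre of its inner floor. Starts empty.
- done1_c (a point): finished block, aluminium, with a dark drilled hole in its top (2 or 3 are present, clamped in the vise at the start), about 0.2 kg. 50 (its x) x 34 (y) x 56 mm high: base 16 mm high over the full 50 x 34, then a neck 26 (x) x 34 (y) up to 56. This point is its centre, 28 mm above its underside, z up. Clamped, its x lies across the jaws, either way round. Grip the neck across x (26 mm).
- done2_c (a point): finished block, aluminium, with a dark drilled hole in its top (2 or 3 are present, clamped in the vise at the start), about 0.2 kg. 50 (its x) x 34 (y) x 56 mm high: base 16 mm high over the full 50 x 34, then a neck 26 (x) x 34 (y) up to 56. This point is its centre, 28 mm above its underside, z up. Clamped, its x lies across the jaws, either way round. Grip the neck across x (26 mm).
- done3_c (a point): finished block, aluminium, with a dark drilled hole in its top (2 or 3 are present, clamped in the vise at the start), about 0.2 kg. 50 (its x) x 34 (y) x 56 mm high: base 16 mm high over the full 50 x 34, then a neck 26 (x) x 34 (y) up to 56. This point is its centre, 28 mm above its underside, z up. Clamped, its x lies across the jaws, either way round. Grip the neck across x (26 mm).
- blank1_c (a point): blank, aluminium in yellow marking paint, no hole (2 or 3 are present, standing on the bench at the start), about 0.2 kg. 50 (its x) x 34 (y) x 56 mm high: base 16 mm high over the full 50 x 34, then a neck 26 (x) x 34 (y) up to 56. This point is its centre, 28 mm above its underside, z up. Clamped, its x lies across the jaws, either way round. Grip the neck across x (26 mm).
- blank2_c (a point): blank, aluminium in yellow marking paint, no hole (2 or 3 are present, standing on the bench at the start), about 0.2 kg. 50 (its x) x 34 (y) x 56 mm high: base 16 mm high over the full 50 x 34, then a neck 26 (x) x 34 (y) up to 56. This point is its centre, 28 mm above its underside, z up. Clamped, its x lies across the jaws, either way round. Grip the neck across x (26 mm).
- blank3_c (a point): blank, aluminium in yellow marking paint, no hole (2 or 3 are present, standing on the bench at the start), about 0.2 kg. 50 (its x) x 34 (y) x 56 mm high: base 16 mm high over the full 50 x 34, then a neck 26 (x) x 34 (y) up to 56. This point is its centre, 28 mm above its underside, z up. Clamped, its x lies across the jaws, either way round. Grip the neck across x (26 mm).
- mallet_grip (a point): bystander: hammer, leave alone
- swarf_brush_grip (a point): bystander: brush, leave alone
- oil: bystander: yellow oil bottle 130 mm high, leave alone
- chuck_key: bystander: T-shaped chuck key 60 mm long, leave alone
- tape: bystander: orange tape measure, 55 mm high, leave alone
- square: bystander: try square, leave alone
Mind the look-alikes: they are no part of the job. Leave any purple look-alike of the part that bears done3_c alone.

How it is judged:
On the way, in this order (a step that is already met when the one before it is completed fails the run):
1. the jaw is slid open at least 20 mm, the clutch not yet clicked (value of joint jaw above 0.026 m and value of joint clutch below 0.15 rad), for 0.2 s.
2. every finished block stands upright in the green tray and every blank stands on the vise bed between the open jaws (x of done1_c in the frame of tray_in between -0.05 and 0.05 m and y of done1_c in the frame of tray_in between -0.103 and 0.103 m and z of done1_c in the frame of tray_in between 0.022 and 0.034 m and angle between each of done1_c, done2_c, done3_c's own z axis and vertical below 0.15 rad and x of done2_c in the frame of tray_in between -0.05 and 0.05 m and y of done2_c in the frame of tray_in between -0.103 and 0.103 m and z of done2_c in the frame of tray_in between 0.022 and 0.034 m and x of done3_c in the frame of tray_in between -0.05 and 0.05 m and y of done3_c in the frame of tray_in between -0.103 and 0.103 m and z of done3_c in the frame of tray_in between 0.022 and 0.034 m and x of blank1_c in the frame of vise_bed between -0.035 and 0.006 m and y of blank1_c in the frame of vise_bed between -0.06 and 0.06 m and z of blank1_c in the frame of vise_bed between 0.023 and 0.033 m and angle between each of blank1_c, blank2_c, blank3_c's own z axis and vertical below 0.12 rad and x of blank2_c in the frame of vise_bed between -0.035 and 0.006 m and y of blank2_c in the frame of vise_bed between -0.06 and 0.06 m and z of blank2_c in the frame of vise_bed between 0.023 and 0.033 m and x of blank3_c in the frame of vise_bed between -0.035 and 0.006 m and y of blank3_c in the frame of vise_bed between -0.06 and 0.06 m and z of blank3_c in the frame of vise_bed between 0.023 and 0.033 m and value of joint jaw above 0.012 m), for 0.2 s.
3. the jaw is closed snug on the blanks, clutch not yet clicked (value of joint jaw between 0.003 and 0.0085 m and x of blank1_c in the frame of vise_bed between -0.004 and 0.004 m and y of blank1_c in the frame of vise_bed between -0.06 and 0.06 m and z of blank1_c in the frame of vise_bed between 0.023 and 0.033 m and angle between each of blank1_c, blank2_c, blank3_c's own z axis and vertical below 0.12 rad and angle between the x axis of each of blank1_c, blank2_c, blank3_c and the x axis of vise_bed, either way round below 0.08 rad and x of blank2_c in the frame of vise_bed between -0.004 and 0.004 m and y of blank2_c in the frame of vise_bed between -0.06 and 0.06 m and z of blank2_c in the frame of vise_bed between 0.023 and 0.033 m and x of blank3_c in the frame of vise_bed between -0.004 and 0.004 m and y of blank3_c in the frame of vise_bed between -0.06 and 0.06 m and z of blank3_c in the frame of vise_bed between 0.023 and 0.033 m and value of joint clutch below 0.15 rad), for 0.2 s.
4. the knob is turned to the first click (value of joint jaw between 0.003 and 0.0085 m and value of joint clutch between 0.26 and 0.73 rad), for 0.2 s.
At the end, for the whole second after the job is handed in: Finished blocks stand upright (0.15 rad) on the tray floor; blanks stand on the bed within 60 mm of its middle, within 4 mm of the fixed jaw and square within 0.08 rad; jaw reads 0.003 to 0.0085; clutch at rest in its first notch (slip 0.38 to 0.62); all still (x of done1_c in the frame of tray_in between -0.05 and 0.05 m and y of done1_c in the frame of tray_in between -0.103 and 0.103 m and z of done1_c in the frame of tray_in between 0.022 and 0.034 m and angle between each of done1_c, done2_c, done3_c's own z axis and vertical below 0.15 rad and x of done2_c in the frame of tray_in between -0.05 and 0.05 m and y of done2_c in the frame of tray_in between -0.103 and 0.103 m and z of done2_c in the frame of tray_in between 0.022 and 0.034 m and x of done3_c in the frame of tray_in between -0.05 and 0.05 m and y of done3_c in the frame of tray_in between -0.103 and 0.103 m and z of done3_c in the frame of tray_in between 0.022 and 0.034 m and x of blank1_c in the frame of vise_bed between -0.004 and 0.004 m and y of blank1_c in the frame of vise_bed between -0.06 and 0.06 m and z of blank1_c in the frame of vise_bed between 0.023 and 0.033 m and angle between each of blank1_c, blank2_c, blank3_c's own z axis and vertical below 0.12 rad and angle between the x axis of each of blank1_c, blank2_c, blank3_c and the x axis of vise_bed, either way round below 0.08 rad and x of blank2_c in the frame of vise_bed between -0.004 and 0.004 m and y of blank2_c in the frame of vise_bed between -0.06 and 0.06 m and z of blank2_c in the frame of vise_bed between 0.023 and 0.033 m and x of blank3_c in the frame of vise_bed between -0.004 and 0.004 m and y of blank3_c in the frame of vise_bed between -0.06 and 0.06 m and z of blank3_c in the frame of vise_bed between 0.023 and 0.033 m and value of joint jaw between 0.003 and 0.0085 m and value of joint clutch between 0.38 and 0.62 rad and velocity of joint clutch below 0.1 rad/s and linear speed of each of done1, done2, done3, blank1, blank2, blank3 below 0.02 m/s); the robot touches nothing.
It fails at once if the clutch is driven to a second click (value of joint clutch above 0.78 rad).
It fails at once if a bystander tool is pushed aside by more than 40 mm or the oil bottle is tipped over (distance of any of mallet_grip, swarf_brush_grip, oil, chuck_key, tape, square from where it was at the start of the episode above 0.04 m or angle between oil's own z axis and vertical above 0.6 rad).
Of done1, done2, done3 only 2 to 3 are there at a start; the rules pass over those that are not, and their reading is None.
Of blank1, blank2, blank3 only 2 to 3 are there at a start; the rules pass over those that are not, and their reading is None.
At some moment in a run one of blank1, blank2, blank3 may be knocked a few centimetres aside while the robot is not near it.
It also fails if it takes over 210 s, if anything falls off the work surface, if the arm or the gripper's body presses on something with over 40 N, if the wrist force passes 120 N, or if a joint passes its speed limit or range.

## Working session

There is one attempt and no reset: what is moved stays moved. The work goes in short steps, Python scripts to look and compute and a tool call to move; the robot and the scene stay as the last step left them, time stands still between calls to the robot, and variables do not carry over. Pictures are saved under pics/ and viewed, about 12 in all and at most 16, crops included, and the job is handed in when it is done.

Besides the shell and the picture viewer there is one more tool, called by a JSON object that holds its "api" and its "payload", one argument or row to a line. drive_tool: Moves the arm, as the interface text tells. Its arguments: {"type":"object","properties":{"plan":{"type":"array","items":{"type":"array","items":{"type":"number"}}},"newtons":{"type":"number"}},"required":["plan"]}

```bash
ls; mkdir -p pics; python3 - <<'E'
from rig import *
import cv2,json
s=get_obs();print(s)
for c in ("scene","top","wrist"):
    im=camera(c);cv2.imwrite(f"pics/{c}0.png",im);print(c,get_calibration(c))
for c in ("scene","top"):
    for t in ["jaw_grip","knob_grip","vise_bed","tray_in","done1_c","blank1_c","vise"]:
        try: print(c,t,[(r["location"],round(r["conf"],2)) for r in mark_of(c,t)][:6])
        except Exception as e: print(c,t,e)
E
```

```text
pics
{'time': 0.0, 'q': array([ 9.81531713e-01,  5.28440390e-01,  1.43390190e+00, -3.44240213e-05,
        1.18134457e+00, -1.78490954e-01]), 'joint_velocities': array([-1.20431754e-03,  1.06919065e-03,  2.25348635e-04, -3.79911706e-04,
       -6.33801926e-04, -9.77214312e-05]), 'joint_torque': array([-1.38964402e-03, -4.40049469e+01, -1.76588380e+01,  6.31736079e-02,
        5.82755136e-02, -1.60898462e-04]), 'position': array([0.24914536, 0.57241075, 0.22158757]), 'tool_rot': array([ 0.69293623, -0.14447376,  0.14394003, -0.69155475]), 'ft_force': array([ 0.46173691, -0.06726132,  0.03164013]), 'moment': array([-0.023569  ,  0.00525137, -0.00809747]), 'grip_width': 0.0874068031748062}
scene {'fx': 510.6783222869836, 'fy': 510.6783222869836, 'cx': 325.0309926289045, 'cy': 197.22929897628677, 'origin': array([ 1.17210882, -0.63020344,  0.95392093]), 'rotation': array([ 0.85189946,  0.36652687, -0.15118366, -0.34215327])}
top {'fx': 366.35390763851, 'fy': 366.35390763851, 'cx': 320.1427013344614, 'cy': 200.15670739756672, 'origin': array([ 0.44578298, -0.00919437,  0.95036978]), 'rota
[... 589 characters left out ...]
ob_grip [([225.1, 198.5], 0.46)]
scene vise_bed [([363.4, 215.9], 0.73)]
scene tray_in [([413.7, 140.7], 0.98)]
scene done1_c [([354.6, 221.7], 0.73)]
scene blank1_c [([224.5, 197.9], 0.31)]
scene vise [([355.2, 220.8], 0.6)]
top jaw_grip [([318.9, 203.0], 0.9)]
top knob_grip [([370.8, 168.2], 0.62), ([205.4, 145.7], 0.52), ([248.0, 141.3], 0.23)]
top vise_bed [([313.7, 171.2], 0.62)]
top tray_in [([188.4, 214.4], 0.72), ([256.1, 283.7], 0.56)]
top done1_c [([334.3, 168.4], 0.71)]
top blank1_c [([471.6, 231.1], 0.95), ([246.7, 137.0], 0.58), ([452.2, 309.1], 0.56), ([257.1, 287.0], 0.27), ([396.0, 291.6], 0.26)]
top vise [([258.3, 280.8], 0.61), ([454.5, 310.1], 0.47), ([204.8, 145.3], 0.4)]
```

```bash
python3 - <<'E'
import cv2
im=cv2.imread("pics/top0.png");cv2.imwrite("pics/top0c.png",cv2.resize(im[90:350,140:540],None,fx=2,fy=2,interpolation=cv2.INTER_CUBIC))
E
```

```text
(no output)
```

View pics/top0c.png

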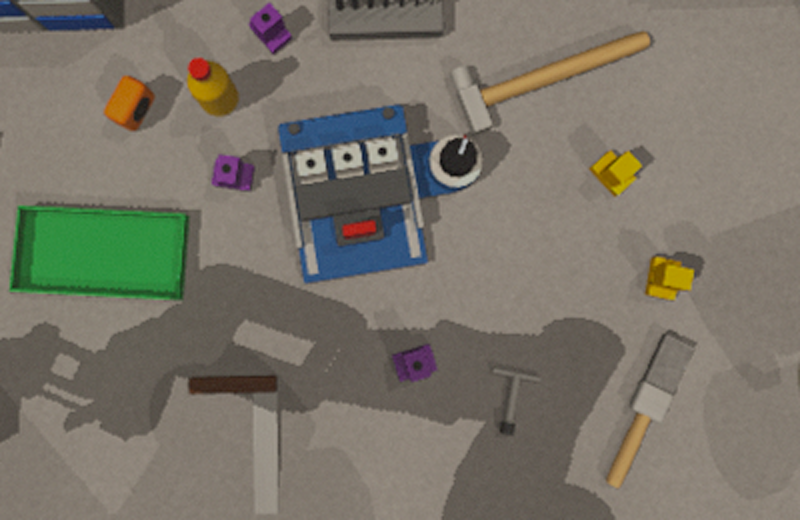

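View pics/scene0.png

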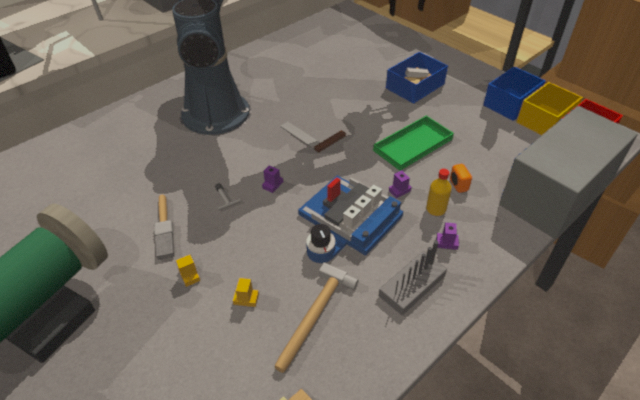

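Top view (crop pixels): three drilled blocks at about (311,163), (347,157) and (382,151), the red tab at (360,229), and the knob at (458,157). The tray is at (100,252) and two yellow blanks are at (617,170) and (672,277). The look-alikes are purple blocks at (268,28), (232,172) and (415,363), and the yellow oil bottle at (212,85). I'll leave all of those alone.

```bash
cat > h.py <<'E'
from rig import *
import numpy as np, cv2
from scipy.spatial.transform import Rotation as R
def cam(name,obs=None):
    c=get_calibration(name)
    K=np.array([[c["fx"],0,c["cx"]],[0,c["fy"],c["cy"]],[0,0,1]])
    if name=="wrist":
        T=np.eye(4);T[:3,:3]=R.from_quat(obs["tool_rot"]).as_matrix();T[:3,3]=obs["position"]
        T=T@c["tool_from_camera"]; return K,T[:3,:3],T[:3,3]
    return K,R.from_quat(c["rotation"]).as_matrix(),np.array(c["origin"])
def w(C,px,z):
    K,Rm,o=C; d=Rm@np.linalg.solve(K,[px[0],px[1],1.]); return o+d*(z-o[2])/d[2]
def proj(C,p):
    K,Rm,o=C; v=K@(Rm.T@(np.asarray(p)-o)); return v[:2]/v[2]
def down(a):  # tool z at world yaw a, tool y down
    c,s=np.cos(a),np.sin(a); return np.array([[s,0,c],[-c,0,s],[0,-1,0]])
def yaw(obs):
    z=R.from_quat(obs["tool_rot"]).as_matrix()[:,2]; return np.arctan2(z[1],z[0])
def go(p,a,obs=None):
    """shift mm + rotvec deg in present tool axes to reach TCP p, yaw a (mod pi nearest)"""
    o=obs or get_obs(); M=R.from_quat(o["tool_rot"]).as_matrix()
    y=yaw(o); a=y+(a-y+np.pi/2)%np.pi-np.pi/2
    t=M.T@(np.asarray(p)-o["position"])*1000; r=R.from_matrix(M.T@down(a)).as_rotvec(degrees=True)
    return t.round(1),r.round(2)
E
python3 - <<'E'
from h import *
o=get_obs();print("yaw",yaw(o))
T=cam("top")
for n,p,z in [("d1",(295.5,171.5),.076),("d2",(313.5,168.5),.076),("d3",(331,165.5),.076),("tab",(320,204.5),.085),("knob",(369,168.5),.077),("b1",(451,174),.056),("b2",(479.5,227.5),.056)]:
    print(n,w(T,p,z).round(4))
im=cv2.imread("pics/top0.png");h=cv2.cvtColor(im,cv2.COLOR_BGR2HSV)
for n,lo,hi in [("green",(50,120,60),(80,255,255)),("yel",(22,150,100),(32,255,255)),("red",(0,180,120),(5,255,255))]:
    m=cv2.inRange(h,lo,hi)
    for c in cv2.findContours(m,0,2)[0]:
        if cv2.contourArea(c)>25: print(n,cv2.minAreaRect(c))
E
```

```text
yaw 1.1599637329231955
d1 [0.6135 0.0478 0.076 ]
d2 [0.6198 0.004  0.076 ]
d3 [ 0.626  -0.0386  0.076 ]
tab [ 0.5308 -0.0095  0.085 ]
knob [ 0.616  -0.1303  0.077 ]
b1 [ 0.601  -0.3354  0.056 ]
b2 [ 0.4673 -0.3961  0.056 ]
green ((621.9589233398438, 282.8798522949219), (52.510868072509766, 52.21080780029297), 71.14684295654297)
green ((188.9820556640625, 215.84115600585938), (86.56439971923828, 42.88800811767578), 3.012787342071533)
yel ((474.6470947265625, 229.4117889404297), (21.828205108642578, 19.402849197387695), 14.03624439239502)
yel ((448.25006103515625, 174.25003051757812), (19.091880798339844, 19.798988342285156), 45.0)
yel ((244.10000610351562, 131.7000274658203), (15.652474403381348, 19.230182647705078), 63.43495178222656)
yel ((31.0, 137.0), (46.0, 62.0), 90.0)
red ((319.20269775390625, 203.71621704101562), (5.425166606903076, 16.27549934387207), 80.53767395019531)
red ((239.00003051757812, 123.50001525878906), (9.192388534545898, 9.192388534545898), 45.0)
red ((29.5, 89.5), (43.0, 57.0), 90.0)
```

```bash
python3 - <<'E'
from h import *
print(go([.6,-.03,.24],.16)); print(go([.42,.28,.24],.6))
E
```

```text
(array([ 562.1,  -17.4, -412.9]), array([-1.000e-02,  5.729e+01, -0.000e+00]))
(array([ 273.3,  -17.4, -200.6]), array([-1.000e-02,  3.208e+01, -0.000e+00]))
```

{"api": "drive_tool", "payload": {
  "plan": [
    [562, -17, -413, 0, 57.3, 0, 87],
    [562, -17, -413, 0, 57.3, 0, 87],
    [562, -17, -413, 0, 57.3, 0, 87],
    [562, -17, -413, 0, 57.3, 0, 87],
    [562, -17, -413, 0, 57.3, 0, 87],
    [562, -17, -413, 0, 57.3, 0, 87],
    [562, -17, -413, 0, 57.3, 0, 87],
    [562, -17, -413, 0, 57.3, 0, 87],
    [562, -17, -413, 0, 57.3, 0, 87],
    [562, -17, -413, 0, 57.3, 0, 87]
  ]
}}

```text
time: 1.85
position: [0.5015, 0.1389, 0.2351]
tool_rot: [-0.538, 0.458, -0.459, 0.539]
ft_force: [0.2, 0.2, -0.2]
grip_width: 0.0874
```

```bash
python3 - <<'E'
from h import *
print(get_obs()["position"],get_obs()["q"],go([.6,-.03,.24],.16))
E
```

```text
[0.50151233 0.13887953 0.23512045] [ 5.50900069e-02  3.70679649e-01  1.67874855e+00  2.01074974e-04
  1.09130173e+00 -1.04710335e-01] (array([182.4,  -4.8,  70.4]), array([-0.05, -0.02, -0.  ]))
```

{"api": "drive_tool", "payload": {
  "plan": [
    [182, -5, 70, 0, 0, 0, 87],
    [182, -5, 70, 0, 0, 0, 87],
    [182, -5, 70, 0, 0, 0, 87],
    [182, -5, 70, 0, 0, 0, 87],
    [182, -5, 70, 0, 0, 0, 87],
    [182, -5, 70, 0, 0, 0, 87],
    [182, -5, 70, 0, 0, 0, 87]
  ]
}}

```text
time: 2.55
position: [0.5977, -0.0267, 0.2394]
tool_rot: [0.539, -0.459, 0.458, -0.538]
ft_force: [-0.0, 0.4, -0.7]
grip_width: 0.0871
```

```bash
python3 - <<'E'
from h import *
o=get_obs();im=camera("wrist");cv2.imwrite("pics/w1.png",im)
np.savez("w1.npz",position=o["position"],tool_rot=o["tool_rot"])
C=cam("wrist",o);print(o["position"],yaw(o))
H={"jaw_grip":.07,"knob_grip":.0655,"vise_bed":.02,"done1_c":.048,"blank1_c":.028,"screw":.041}
for t in H:
    print(t,[(np.round(r["location"],1),round(r["conf"],2),w(C,r["location"],H[t]).round(4)) for r in mark_of("wrist",t)][:5])
E
```

```text
[ 0.59767843 -0.02667311  0.23944329] 0.16059576388931038
jaw_grip [(array([254.6, 152.3]), 0.97, array([ 0.5339, -0.0059,  0.07  ]))]
knob_grip [(array([323.4, 285.4]), 0.87, array([ 0.6193, -0.1326,  0.0655]))]
vise_bed [(array([322.7, 283.4]), 0.32, array([ 0.6226, -0.1544,  0.02  ]))]
done1_c [(array([342.5, 194.4]), 0.65, array([ 0.6235, -0.0377,  0.048 ]))]
blank1_c []
screw [(array([323.7, 267.1]), 0.58, array([ 0.6184, -0.1237,  0.041 ]))]
```

View pics/w1.png

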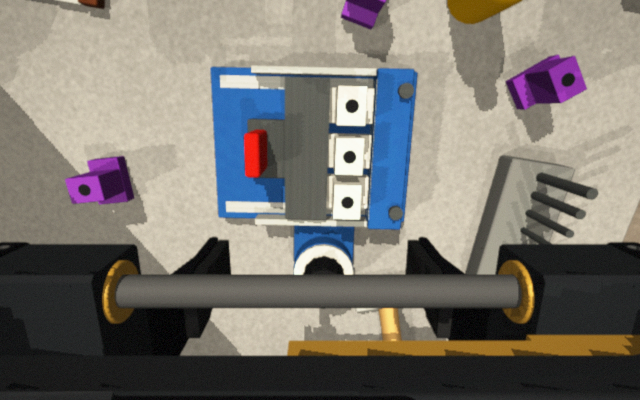

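Wrist view: three drilled blocks in the vise, holes at (352,106), (349,157) and (347,202). The red tab is near (256,153), and the knob at about (323,270) is partly hidden by the gripper. Nothing else is between the jaws, and the purple blocks at (100,185), (550,80) and (362,8) are elsewhere.

```bash
python3 - <<'E'
from h import *
o=dict(np.load("w1.npz"));C=cam("wrist",o);im=cv2.imread("pics/w1.png")
h=cv2.cvtColor(im,cv2.COLOR_BGR2HSV)
g=im.max(2)
P=[]
for c in [(352,106),(349,157),(347,202)]:
    x,y=c;s=g[y-8:y+9,x-8:x+9]<70
    ys,xs=np.nonzero(s);p=(xs.mean()+x-8,ys.mean()+y-8);q=w(C,p,.076);P.append(q);print("hole",np.round(p,1),q.round(4))
d=P[0]-P[2];print("yaw from holes",np.arctan2(-d[0],d[1]))
# blue body corners, red
m=cv2.inRange(h,(100,120,60),(125,255,255));c=max(cv2.findContours(m,0,2)[0],key=cv2.contourArea)
a=cv2.approxPolyDP(c,4,True)[:,0];print(a.tolist())
m=cv2.inRange(h,(0,170,80),(6,255,255));c=max(cv2.findContours(m,0,2)[0],key=cv2.contourArea)
print("red",cv2.approxPolyDP(c,1.5,True)[:,0].tolist(), h[150,243:270].tolist())
for p in [(212,68),(218,216),(417,70),(405,228)]: print(p,[w(C,p,z).round(4) for z in (.0,.02,.047)])
E
python3 - <<'E'
import cv2
im=cv2.imread("pics/w1.png");cv2.imwrite("pics/w1c.png",cv2.resize(im[60:290,200:430],None,fx=2.6,fy=2.6,interpolation=cv2.INTER_CUBIC))
E
```

```text
hole [351.6 105.7] [0.6142 0.049  0.076 ]
hole [349.1 156.6] [0.6202 0.0048 0.076 ]
hole [347.  202.3] [ 0.6261 -0.0379  0.076 ]
yaw from holes 0.13542594276745826
[[212, 67], [219, 216], [254, 217], [257, 213], [227, 213], [224, 201], [284, 201], [282, 178], [244, 176], [242, 145], [248, 118], [284, 118], [284, 90], [220, 88], [219, 74], [263, 75], [250, 68]]
red [[264, 130], [254, 130], [245, 135], [246, 174], [249, 176], [258, 176], [261, 171], [261, 143], [259, 138], [266, 133]] [[111, 139, 181], [171, 164, 200], [0, 218, 237], [2, 237, 244], [1, 238, 246], [2, 233, 247], [2, 233, 247], [2, 239, 247], [2, 236, 246], [2, 242, 246], [2, 237, 247], [2, 235, 247], [2, 234, 246], [1, 236, 239], [1, 233, 223], [1, 237, 182], [2, 243, 124], [3, 231, 86], [0, 248, 74], [1, 225, 77], [2, 226, 79], [2, 232, 79], [2, 229, 78], [0, 202, 77], [3, 111, 60], [10, 31, 49], [50, 15, 51]]
(212, 68) [array([0.4687, 0.0643, 0.    ]), array([0.4745, 0.0633, 0.02  ]), array([0.4824, 0.0621, 0.047 ])]
(218, 216) [array([ 0.4888, -0.0981,  0.    ]), array([ 0.4936, -0.0909,  0.02  ]), array([ 0.5002, -0.0812,  0.047 ])]
(417, 70) [array([0.6823, 0.0965, 0.    ]), array([0.6775, 0.0939, 0.02  ]), array([0.671 , 0.0905, 0.047 ])]
(405, 228) [array([ 0.7091, -0.0777,  0.    ]), array([ 0.7029, -0.0715,  0.02  ]), array([ 0.6946, -0.0632,  0.047 ])]
```

View pics/w1c.png

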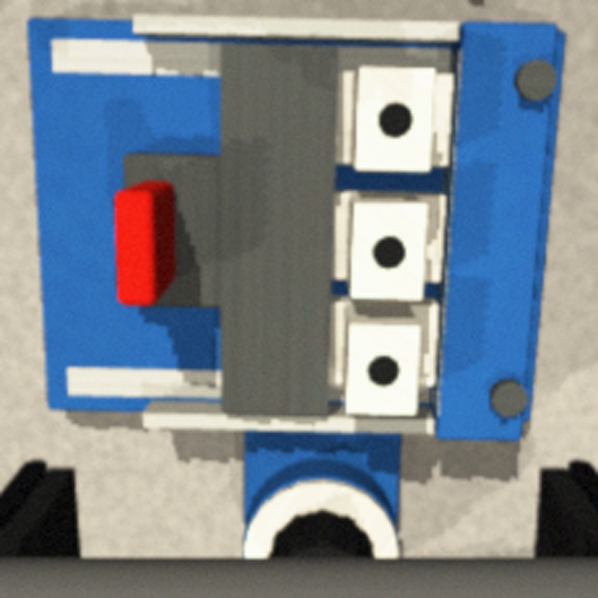

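```bash
python3 - <<'E'
from h import *
o=dict(np.load("w1.npz"));C=cam("wrist",o)
t=w(C,(252.3,155),.085);print(t, w(C,(245,155),.085),w(C,(259,155),.085))
xv=np.array([np.cos(.138),np.sin(.138),0]);yv=np.array([-xv[1],xv[0],0]);b=np.array([.620,.005,.02])
print("tab in vise",(t-b)@xv,(t-b)@yv)
print(go([t[0],t[1],.055],.138), go([*(b-.087*xv)[:2],.055],.138), "jaw shift -36mm of xv")
E
```

```text
[ 0.53452494 -0.00625747  0.085     ] [ 0.52815305 -0.00728171  0.085     ] [ 0.54037253 -0.00531751  0.085     ]
tab in vise -0.0862110652834603 0.0006077100911113637
(array([-30.7, 184.9, -59.9]), array([-0.01,  1.33,  0.  ])) (array([-30.1, 184.9, -60.7]), array([-0.01,  1.33,  0.  ])) jaw shift -36mm of xv
```

{"api": "drive_tool", "payload": {
  "plan": [
    [-16, 30, -35, 0, 1.3, 0, 60],
    [-30.5, 60, -60, 0, 1.3, 0, 60],
    [-30.5, 105, -60, 0, 1.3, 0, 60],
    [-30.5, 150, -60, 0, 1.3, 0, 60],
    [-30.5, 184, -60, 0, 1.3, 0, 60],
    [-30.5, 184, -60, 0, 1.3, 0, 60],
    [-30.5, 184, -60, 0, 1.3, 0, 60]
  ]
}}

```text
time: 3.6
position: [0.5348, -0.007, 0.0559]
tool_rot: [0.533, -0.465, 0.464, -0.533]
ft_force: [0.1, -0.5, 0.3]
grip_width: 0.0602
```

{"api": "drive_tool", "payload": {
  "plan": [
    [0, 0, 0, 0, 0, 0, 4],
    [0, 0, 0, 0, 0, 0, 4],
    [0, 0, 0, 0, 0, 0, 4],
    [0, 0, 0, 0, 0, 0, 4],
    [0, 0, 0, 0, 0, 0, 4],
    [0, 0, 0, 0, 0, 0, 4],
    [0, 0, 0, 0, 0, 0, 4],
    [0, 0, 0, 0, 0, 0, 4]
  ],
  "newtons": 25
}}

```text
time: 4.4
position: [0.5345, -0.0072, 0.0558]
tool_rot: [0.533, -0.465, 0.464, -0.533]
ft_force: [-0.8, -0.4, 2.2]
grip_width: 0.0137
```

{"api": "drive_tool", "payload": {
  "plan": [
    [0, 0, -6, 0, 0, 0, 4],
    [0, 0, -12, 0, 0, 0, 4],
    [0, 0, -18, 0, 0, 0, 4],
    [0, 0, -24, 0, 0, 0, 4],
    [0, 0, -30, 0, 0, 0, 4],
    [0, 0, -34, 0, 0, 0, 4],
    [0, 0, -34, 0, 0, 0, 4],
    [0, 0, -34, 0, 0, 0, 4]
  ]
}}

```text
time: 5.2
position: [0.5021, -0.0117, 0.0558]
tool_rot: [-0.532, 0.464, -0.465, 0.534]
ft_force: [3.8, 3.1, -1.1]
grip_width: 0.0139
```

{"api": "drive_tool", "payload": {
  "plan": [
    [0, 0, 0, 0, 0, 0, 50],
    [0, 0, 0, 0, 0, 0, 50],
    [0, 0, 0, 0, 0, 0, 50],
    [0, 0, 0, 0, 0, 0, 50],
    [0, -40, 0, 0, 0, 0, 50],
    [0, -80, 0, 0, 0, 0, 50],
    [0, -80, 0, 0, 0, 0, 50],
    [0, -80, 0, 0, 0, 0, 50]
  ]
}}

```text
time: 6.0
position: [0.5011, -0.012, 0.1365]
tool_rot: [-0.533, 0.464, -0.465, 0.533]
ft_force: [-0.5, -0.4, 0.3]
grip_width: 0.0498
```

```bash
python3 - <<'E'
from h import *
o=get_obs();print(o["position"],yaw(o))
T=cam("top");im=camera("top");cv2.imwrite("pics/top1.png",im)
xv=np.array([np.cos(.138),np.sin(.138),0]);yv=np.array([-xv[1],xv[0],0]);b=np.array([.620,.005,.0])
# holes (may be occluded)
for p in [(.6142,.049),(.6202,.0048),(.6261,-.0379)]: print(go([*p,.12],.138)[0],go([*p,.052],.138)[0])
h=cv2.cvtColor(im,cv2.COLOR_BGR2HSV);m=cv2.inRange(h,(50,120,60),(80,255,255));m[:,400:]=0
c=max(cv2.findContours(m,0,2)[0],key=cv2.contourArea);r=cv2.minAreaRect(c)
B=cv2.boxPoints(r);W=[w(T,p,.024) for p in B];print(r,"tray corners z=24",np.round(W,4).tolist(),"centre",np.mean(W,0))
cv2.imwrite("pics/top1c.png",cv2.resize(im[120:270,140:400],None,fx=3,fy=3,interpolation=cv2.INTER_CUBIC))
E
```

```text
[ 0.50113878 -0.0119942   0.13647701] 0.13726355358555561
[-44.6  15.4 121.2] [-44.6  83.4 121.2]
[ -0.   15.4 121.1] [ -0.   83.4 121.1]
[ 43.1  15.4 121.1] [ 43.1  83.4 121.1]
((188.98255920410156, 215.84913635253906), (86.5418930053711, 42.74659729003906), 2.862405300140381) tray corners z=24 [[0.4711, 0.4341, 0.024], [0.5795, 0.4315, 0.024], [0.5626, 0.2109, 0.024], [0.4546, 0.2163, 0.024]] centre [0.51694186 0.32319314 0.024     ]
```

View pics/top1c.png

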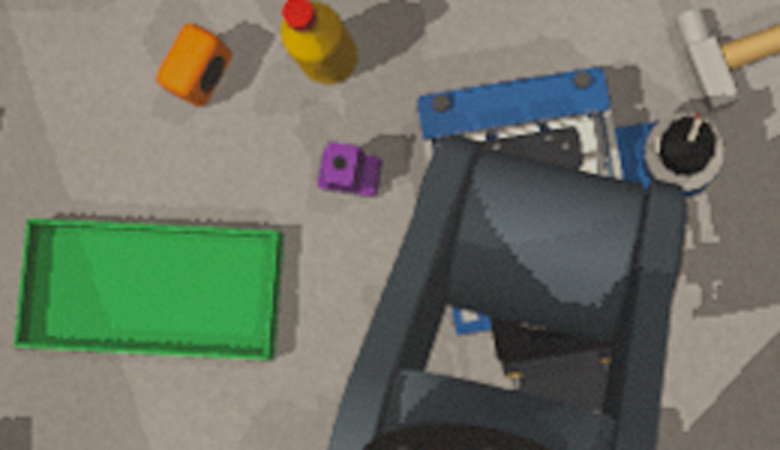

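Jaw is open and the tray is clear. Now block 1 (nearest the tray).

{"api": "drive_tool", "payload": {
  "plan": [
    [-20, 0, 48, 0, 0, 0, 50],
    [-40, 5, 90, 0, 0, 0, 50],
    [-44.6, 15, 121, 0, 0, 0, 50],
    [-44.6, 30, 121, 0, 0, 0, 50],
    [-44.6, 60, 121, 0, 0, 0, 50],
    [-44.6, 83, 121, 0, 0, 0, 50],
    [-44.6, 83.4, 121, 0, 0, 0, 50],
    [-44.6, 83.4, 121, 0, 0, 0, 50]
  ]
}}

```text
time: 6.85
position: [0.613, 0.049, 0.0501]
tool_rot: [0.534, -0.466, 0.463, -0.532]
ft_force: [-0.5, -0.0, 0.2]
grip_width: 0.0498
```

{"api": "drive_tool", "payload": {
  "plan": [
    [0, 0, 0, 0, 0, 0, 15],
    [0, 0, 0, 0, 0, 0, 15],
    [0, 0, 0, 0, 0, 0, 15],
    [0, 0, 0, 0, 0, 0, 15],
    [0, 0, 0, 0, 0, 0, 15],
    [0, -20, 0, 0, 0, 0, 15],
    [0, -50, 0, 0, 0, 0, 15],
    [0, -90, 0, 0, 0, 0, 15],
    [0, -130, 0, 0, 0, 0, 15],
    [0, -130, 0, 0, 0, 0, 15]
  ],
  "newtons": 35
}}

```text
time: 7.85
position: [0.6186, 0.0486, 0.1884]
tool_rot: [-0.531, 0.461, -0.468, 0.536]
ft_force: [1.1, -0.7, -0.7]
grip_width: 0.026
```

```bash
python3 - <<'E'
from h import *
o=get_obs();print(o["position"],yaw(o),o["grip_width"])
T=cam("top");print("cap",w(T,(239,123.5),.13))
for s in (.075,.02,-.035):
    p=[.517+.075*s,.323+.997*s]; print(s,p,go([*p,.18],-.0756),go([*p,.038],-.0756)[0])
E
```

```text
[0.61864036 0.04864728 0.18837232] 0.13745407777658472 0.026010041108422026
cap [0.71895084 0.17248699 0.13      ]
0.075 [0.522625, 0.397775] (array([-359. ,    6.8,  -47.4]), array([-0.71, 12.21,  0.09])) [-359.4  148.7  -49.1]
0.02 [0.5185, 0.34294] (array([-305.3,    6.8,  -59. ]), array([-0.71, 12.21,  0.09])) [-305.7  148.8  -60.7]
-0.035 [0.514375, 0.288105] (array([-251.5,    6.8,  -70.6]), array([-0.71, 12.21,  0.09])) [-251.9  148.8  -72.3]
```

```bash
python3 - <<'E'
from h import *
o=get_obs();print(o["position"],o["ft_force"])
f={"position":np.array([.6142,.049,.182]),"tool_rot":R.from_matrix(down(.138)).as_quat()}
print(go([.5226,.3978,.18],-.0756,f),go([.5226,.3978,.039],-.0756,f)[0])
E
```

```text
[0.61864036 0.04864728 0.18837232] [ 1.09490352 -0.74782085 -0.65400976]
(array([-358.1,    2. ,  -42.7]), array([ 0.  , 12.24,  0.  ])) [-358.1  143.   -42.7]
```

{"api": "drive_tool", "payload": {
  "plan": [
    [-45, 2, -6, 0, 2, 0, 15],
    [-90, 2, -12, 0, 4, 0, 15],
    [-135, 2, -18, 0, 6, 0, 15],
    [-180, 2, -24, 0, 8, 0, 15],
    [-225, 2, -30, 0, 10, 0, 15],
    [-270, 2, -36, 0, 12, 0, 15],
    [-315, 2, -40, 0, 12.2, 0, 15],
    [-358, 2, -42.7, 0, 12.2, 0, 15],
    [-358, 2, -42.7, 0, 12.2, 0, 15],
    [-358, 2, -42.7, 0, 12.2, 0, 15]
  ]
}}

```text
time: 8.85
position: [0.5218, 0.3982, 0.1787]
tool_rot: [-0.483, 0.518, -0.518, 0.48]
ft_force: [-0.2, 0.3, -2.2]
grip_width: 0.0259
```

```bash
python3 - <<'E'
from h import *
camera("wrist");o=get_obs();print(o["position"],yaw(o),o["grip_width"],go([.5226,.3978,.039],-.0756))
E
```

```text
[0.52237424 0.39708836 0.1789024 ] -0.07470310804100432 0.025594764328692485 (array([ -1. , 139.9,   0.5]), array([0.12, 0.05, 0.13]))
```

{"api": "drive_tool", "payload": {
  "plan": [
    [0, 45, 0, 0, 0, 0, 15],
    [0, 90, 0, 0, 0, 0, 15],
    [0, 125, 0, 0, 0, 0, 15],
    [0, 138, 0, 0, 0, 0, 15],
    [0, 142, 0, 0, 0, 0, 15],
    [0, 142, 0, 0, 0, 0, 15],
    [0, 142, 0, 0, 0, 0, 15]
  ]
}}

```text
time: 9.6
position: [0.5252, 0.3982, 0.0403]
tool_rot: [0.479, -0.518, 0.519, -0.482]
ft_force: [0.6, -0.4, -1.6]
grip_width: 0.0256
```

{"api": "drive_tool", "payload": {
  "plan": [
    [0, 0, 0, 0, 0, 0, 50],
    [0, 0, 0, 0, 0, 0, 50],
    [0, 0, 0, 0, 0, 0, 50],
    [0, 0, 0, 0, 0, 0, 50],
    [0, -40, 0, 0, 0, 0, 50],
    [0, -90, 0, 0, 0, 0, 50],
    [0, -138, 0, 0, 0, 0, 50],
    [0, -138, 0, 0, 0, 0, 50]
  ]
}}

```text
time: 10.4
position: [0.5281, 0.4004, 0.1848]
tool_rot: [0.475, -0.517, 0.52, -0.486]
ft_force: [0.8, 1.1, -0.5]
grip_width: 0.0497
```

```bash
python3 - <<'E'
from h import *
camera("top");o=get_obs();print(o["position"],yaw(o),o["grip_width"],go([.6202,.0048,.175],.138),go([.6202,.0048,.051],.138)[0])
E
```

```text
[0.52595355 0.39921798 0.18115403] -0.07542809717647284 0.049781578203015445 (array([386.2,   5.2, 123.6]), array([ -0.51, -12.23,  -0.25])) [386.9 129.2 122.6]
```

{"api": "drive_tool", "payload": {
  "plan": [
    [48, 3, 15, 0, -2, 0, 50],
    [96, 3, 30, 0, -4, 0, 50],
    [144, 3, 46, 0, -6, 0, 50],
    [192, 3, 62, 0, -8, 0, 50],
    [240, 3, 77, 0, -10, 0, 50],
    [288, 3, 92, 0, -12, 0, 50],
    [336, 3, 107, 0, -12.2, 0, 50],
    [386, 3, 123, 0, -12.2, 0, 50],
    [386, 3, 123, 0, -12.2, 0, 50],
    [386, 3, 123, 0, -12.2, 0, 50]
  ]
}}

```text
time: 11.45
position: [0.6161, 0.0019, 0.1717]
tool_rot: [0.533, -0.467, 0.464, -0.532]
ft_force: [-0.6, -0.4, 0.4]
grip_width: 0.0502
```

```bash
python3 - <<'E'
from h import *
camera("top");im=camera("wrist");o=get_obs();cv2.imwrite("pics/w2.png",im);C=cam("wrist",o)
print(o["position"],yaw(o),go([.6202,.0048,.051],.138))
for q in [(.6202,.0048,.076),(.6261,-.0379,.076)]: print(proj(C,q))
E
```

```text
[0.61552977 0.00462678 0.17211212] 0.13752109229244644 (array([  0.7, 121.1,   5. ]), array([ 0.17, -0.03, -0.09]))
[325.68146652 206.64740292]
[325.43239179 259.72763086]
```

View pics/w2.png

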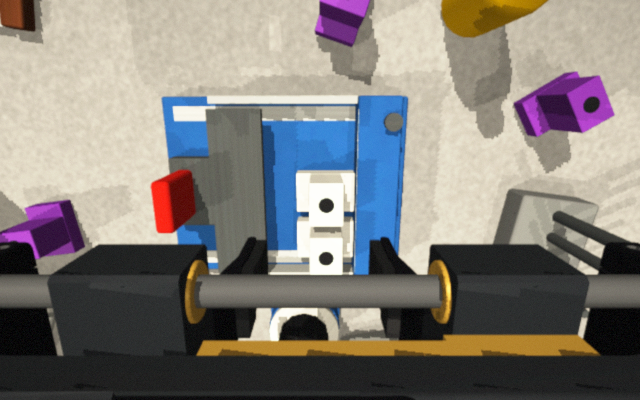

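Jaw open. The two remaining blocks show holes at (326,206) and (326,259), matching the predicted pixels, so the second grasp can go ahead.

{"api": "drive_tool", "payload": {
  "plan": [
    [0.5, 40, 4.5, 0, 0, 0, 50],
    [0.5, 80, 4.5, 0, 0, 0, 50],
    [0.5, 112, 4.5, 0, 0, 0, 50],
    [0.5, 121, 4.5, 0, 0, 0, 50],
    [0.5, 121, 4.5, 0, 0, 0, 50],
    [0.5, 121, 4.5, 0, 0, 0, 50]
  ]
}}

```text
time: 12.15
position: [0.6223, 0.0045, 0.0535]
tool_rot: [-0.533, 0.464, -0.465, 0.534]
ft_force: [-0.4, -0.5, -0.2]
grip_width: 0.0498
```

{"api": "drive_tool", "payload": {
  "plan": [
    [0, 0, 0, 0, 0, 0, 15],
    [0, 0, 0, 0, 0, 0, 15],
    [0, 0, 0, 0, 0, 0, 15],
    [0, 0, 0, 0, 0, 0, 15],
    [0, 0, 0, 0, 0, 0, 15],
    [0, -20, 0, 0, 0, 0, 15],
    [0, -50, 0, 0, 0, 0, 15],
    [0, -90, 0, 0, 0, 0, 15],
    [0, -130, 0, 0, 0, 0, 15],
    [0, -130, 0, 0, 0, 0, 15]
  ]
}}

```text
time: 13.15
position: [0.6254, 0.003, 0.1883]
tool_rot: [-0.531, 0.461, -0.468, 0.535]
ft_force: [0.6, -0.4, -0.6]
grip_width: 0.0256
```

```bash
python3 - <<'E'
from h import *
camera("top");o=get_obs();print(o["position"],yaw(o),o["grip_width"],go([.5185,.343,.18],-.0756),go([.5185,.343,.038],-.0756)[0])
E
```

```text
[0.62333803 0.00325109 0.18529639] 0.13719135668669338 0.025602240951835144 (array([-350.9,    4.2,  -57.4]), array([-0.38, 12.19,  0.08])) [-351.2  146.2  -58.3]
```

{"api": "drive_tool", "payload": {
  "plan": [
    [-45, 2, -7, 0, 2, 0, 15],
    [-90, 2, -14, 0, 4, 0, 15],
    [-135, 2, -21, 0, 6, 0, 15],
    [-180, 2, -28, 0, 8, 0, 15],
    [-225, 2, -35, 0, 10, 0, 15],
    [-270, 2, -42, 0, 12, 0, 15],
    [-315, 2, -49, 0, 12.2, 0, 15],
    [-349, 2, -54, 0, 12.2, 0, 15],
    [-349, 2, -54, 0, 12.2, 0, 15],
    [-349, 2, -54, 0, 12.2, 0, 15]
  ]
}}

```text
time: 14.2
position: [0.5185, 0.3419, 0.1782]
tool_rot: [-0.483, 0.518, -0.518, 0.48]
ft_force: [0.1, -0.4, -1.2]
grip_width: 0.0258
```

```bash
python3 - <<'E'
from h import *
camera("wrist");camera("wrist");o=get_obs();print(o["position"],yaw(o),o["grip_width"],go([.5185,.343,.038],-.0756))
E
```

```text
[0.51972162 0.34061319 0.17893212] -0.07641584062079415 0.02576103389950223 (array([ -2.6, 140.9,  -1.1]), array([ 0.13, -0.05,  0.11]))
```

{"api": "drive_tool", "payload": {
  "plan": [
    [-1, 45, 0, 0, 0, 0, 15],
    [-1, 90, 0, 0, 0, 0, 15],
    [-1, 125, 0, 0, 0, 0, 15],
    [-1, 138, 0, 0, 0, 0, 15],
    [-1, 142, 0, 0, 0, 0, 15],
    [-1, 142, 0, 0, 0, 0, 15],
    [-1, 142, 0, 0, 0, 0, 15]
  ]
}}

```text
time: 15.0
position: [0.522, 0.3432, 0.0399]
tool_rot: [0.479, -0.518, 0.519, -0.482]
ft_force: [-0.4, -0.1, -1.9]
grip_width: 0.0254
```

{"api": "drive_tool", "payload": {
  "plan": [
    [0, 0, 0, 0, 0, 0, 50],
    [0, 0, 0, 0, 0, 0, 50],
    [0, 0, 0, 0, 0, 0, 50],
    [0, 0, 0, 0, 0, 0, 50],
    [0, -40, 0, 0, 0, 0, 50],
    [0, -90, 0, 0, 0, 0, 50],
    [0, -138, 0, 0, 0, 0, 50],
    [0, -138, 0, 0, 0, 0, 50],
    [0, -138, 0, 0, 0, 0, 50]
  ]
}}

```text
time: 15.9
position: [0.5209, 0.3433, 0.1781]
tool_rot: [0.48, -0.518, 0.519, -0.482]
ft_force: [0.0, -0.6, -1.1]
grip_width: 0.0498
```

```bash
python3 - <<'E'
from h import *
camera("top");camera("top");o=get_obs();print(o["position"],yaw(o),o["grip_width"],go([.6261,-.0379,.175],.138))
E
```

```text
[0.51903334 0.34244269 0.1751074 ] -0.07558775323677903 0.04981811666078086 (array([3.712e+02, 3.000e-01, 1.355e+02]), array([  0.16, -12.24,   0.06]))
```

{"api": "drive_tool", "payload": {
  "plan": [
    [46, 0, 17, 0, -2, 0, 50],
    [92, 0, 34, 0, -4, 0, 50],
    [138, 0, 51, 0, -6, 0, 50],
    [184, 0, 68, 0, -8, 0, 50],
    [230, 0, 85, 0, -10, 0, 50],
    [276, 0, 102, 0, -12, 0, 50],
    [322, 0, 118, 0, -12.2, 0, 50],
    [371, 0, 135, 0, -12.2, 0, 50],
    [371, 0, 135, 0, -12.2, 0, 50],
    [371, 0, 135, 0, -12.2, 0, 50]
  ]
}}

```text
time: 17.0
position: [0.6257, -0.0385, 0.1739]
tool_rot: [0.533, -0.467, 0.464, -0.532]
ft_force: [-0.5, 0.3, -0.8]
grip_width: 0.0499
```

```bash
python3 - <<'E'
from h import *
camera("top");camera("top");o=get_obs();print(o["position"],yaw(o),go([.6261,-.0379,.051],.138))
E
```

```text
[ 0.62530237 -0.03607865  0.17459933] 0.13760940608605532 (array([  2.2, 123.6,   1. ]), array([ 0.22, -0.02, -0.11]))
```

{"api": "drive_tool", "payload": {
  "plan": [
    [1.5, 40, 1, 0, 0, 0, 50],
    [1.5, 80, 1, 0, 0, 0, 50],
    [1.5, 114, 1, 0, 0, 0, 50],
    [1.5, 123.5, 1, 0, 0, 0, 50],
    [1.5, 123.5, 1, 0, 0, 0, 50],
    [1.5, 123.5, 1, 0, 0, 0, 50]
  ]
}}

```text
time: 17.7
position: [0.6289, -0.0378, 0.0541]
tool_rot: [-0.533, 0.464, -0.465, 0.534]
ft_force: [0.8, 0.4, 0.3]
grip_width: 0.0502
```

{"api": "drive_tool", "payload": {
  "plan": [
    [0, 0, 0, 0, 0, 0, 15],
    [0, 0, 0, 0, 0, 0, 15],
    [0, 0, 0, 0, 0, 0, 15],
    [0, 0, 0, 0, 0, 0, 15],
    [0, 0, 0, 0, 0, 0, 15],
    [0, -20, 0, 0, 0, 0, 15],
    [0, -50, 0, 0, 0, 0, 15],
    [0, -90, 0, 0, 0, 0, 15],
    [0, -130, 0, 0, 0, 0, 15],
    [0, -130, 0, 0, 0, 0, 15]
  ]
}}

```text
time: 18.7
position: [0.6322, -0.0394, 0.1888]
tool_rot: [-0.531, 0.461, -0.469, 0.535]
ft_force: [1.9, 0.2, -1.3]
grip_width: 0.0258
```

```bash
python3 - <<'E'
from h import *
camera("top");camera("top");o=get_obs();print(o["position"],yaw(o),o["grip_width"],go([.5144,.288,.18],-.0756))
f={"position":np.array([.6261,-.0379,.181]),"tool_rot":R.from_matrix(down(.138)).as_quat()}
print(go([.5144,.288,.18],-.0756,f))
E
```

```text
[ 0.62819309 -0.0386091   0.18344962] 0.1371531678010973 0.025420709587047657 (array([-339.1,    3.2,  -68.1]), array([-0.09, 12.19,  0.02]))
(array([-338.2,    1. ,  -65.8]), array([ 0.  , 12.24,  0.  ]))
```

{"api": "drive_tool", "payload": {
  "plan": [
    [-45, 2, -9, 0, 2, 0, 15],
    [-90, 2, -18, 0, 4, 0, 15],
    [-135, 2, -26, 0, 6, 0, 15],
    [-180, 2, -35, 0, 8, 0, 15],
    [-225, 2, -44, 0, 10, 0, 15],
    [-270, 2, -53, 0, 12, 0, 15],
    [-310, 2, -61, 0, 12.2, 0, 15],
    [-338, 2, -66, 0, 12.2, 0, 15],
    [-338, 2, -66, 0, 12.2, 0, 15],
    [-338, 2, -66, 0, 12.2, 0, 15]
  ]
}}

```text
time: 19.8
position: [0.5148, 0.2871, 0.1787]
tool_rot: [-0.483, 0.519, -0.518, 0.48]
ft_force: [-0.8, -0.1, -1.7]
grip_width: 0.0255
```

```bash
python3 - <<'E'
from h import *
camera("wrist");camera("wrist");o=get_obs();print(o["position"],yaw(o),o["grip_width"],go([.5144,.288,.038],-.0756))
E
```

```text
[0.51603087 0.28605979 0.17947499] -0.07654404843129294 0.02586767985194999 (array([ -2. , 141.5,  -1.5]), array([ 0.13, -0.05,  0.09]))
```

{"api": "drive_tool", "payload": {
  "plan": [
    [-1, 45, 0, 0, 0, 0, 15],
    [-1, 90, 0, 0, 0, 0, 15],
    [-1, 125, 0, 0, 0, 0, 15],
    [-1, 138, 0, 0, 0, 0, 15],
    [-1, 142, 0, 0, 0, 0, 15],
    [-1, 142, 0, 0, 0, 0, 15],
    [-1, 142, 0, 0, 0, 0, 15]
  ]
}}

```text
time: 20.6
position: [0.5184, 0.2885, 0.0404]
tool_rot: [0.479, -0.518, 0.519, -0.482]
ft_force: [0.5, -0.2, -2.3]
grip_width: 0.0258
```

{"api": "drive_tool", "payload": {
  "plan": [
    [0, 0, 0, 0, 0, 0, 50],
    [0, 0, 0, 0, 0, 0, 50],
    [0, 0, 0, 0, 0, 0, 50],
    [0, 0, 0, 0, 0, 0, 50],
    [0, -40, 0, 0, 0, 0, 50],
    [0, -90, 0, 0, 0, 0, 50],
    [0, -138, 0, 0, 0, 0, 50],
    [0, -138, 0, 0, 0, 0, 50],
    [0, -138, 0, 0, 0, 0, 50]
  ]
}}

```text
time: 21.5
position: [0.5171, 0.2885, 0.1785]
tool_rot: [0.48, -0.518, 0.519, -0.482]
ft_force: [-1.0, 0.3, 0.2]
grip_width: 0.0496
```

```bash
python3 - <<'E'
from h import *
im=camera("top");cv2.imwrite("pics/top2.png",im);o=get_obs();print(o["position"],yaw(o),o["grip_width"])
a=cv2.resize(im[170:260,120:260],None,fx=3,fy=3,interpolation=cv2.INTER_CUBIC)
b=cv2.resize(im[140:260,420:520],None,fx=3,fy=3,interpolation=cv2.INTER_CUBIC)
v=np.zeros((360,730,3),np.uint8);v[:270,:420]=a;v[:360,425:725]=b;cv2.imwrite("pics/top2c.png",v)
T=cam("top")
m=cv2.inRange(cv2.cvtColor(im,cv2.COLOR_BGR2HSV),(20,120,60),(34,255,255));
for c in cv2.findContours(m,0,2)[0]:
    if cv2.contourArea(c)>60: r=cv2.minAreaRect(c);print(r[0],w(T,r[0],.03).round(3))
print([(np.round(r["location"],1),round(r["conf"],2)) for r in mark_of("top","blank1_c")])
E
```

```text
[0.51585032 0.28808674 0.17674592] -0.0755371425544474 0.04987304206228099
(474.5577087402344, 229.2115478515625) [ 0.464 -0.395  0.03 ]
(448.4669189453125, 174.12986755371094) [ 0.605 -0.338  0.03 ]
(246.20770263671875, 135.2384796142578) [0.721 0.176 0.03 ]
(38.5, 139.0) [0.725 0.712 0.03 ]
[(array([476.4, 231.6]), 0.84)]
```

View pics/top2c.png

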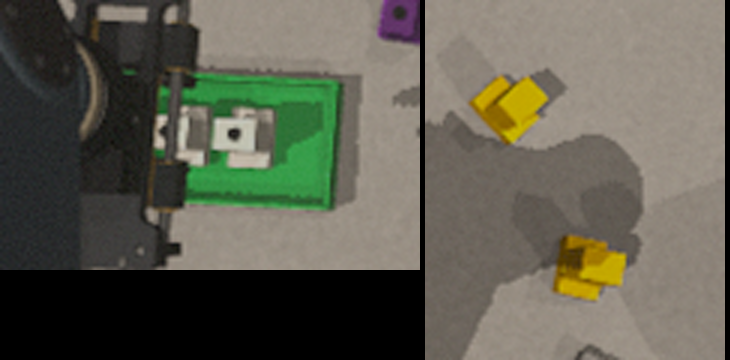

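Two drilled blocks are visible standing in the tray, and the third was just released there. Two yellow blanks are at about (448,174) and (475,229) in the full top image. Next I move to look at them from above.

```bash
python3 - <<'E'
from h import *
o=get_obs();print(go([.505,-.415,.25],-.5),o["q"])
E
```

```text
(array([701.7, -73.6,  42.7]), array([ 0.12, 24.31,  0.09])) [ 3.20255413e-01  5.38627425e-01  1.56682161e+00 -8.33786917e-05
  1.03881482e+00  3.95924448e-01]
```

{"api": "drive_tool", "payload": {
  "plan": [
    [40, -30, 3, 0, 3, 0, 60],
    [90, -50, 6, 0, 6, 0, 60],
    [140, -74, 9, 0, 9, 0, 60],
    [190, -74, 12, 0, 12, 0, 60],
    [240, -74, 15, 0, 15, 0, 60],
    [290, -74, 18, 0, 18, 0, 60],
    [340, -74, 21, 0, 21, 0, 60],
    [390, -74, 24, 0, 24, 0, 60],
    [440, -74, 27, 0, 24.3, 0, 60],
    [490, -74, 30, 0, 24.3, 0, 60]
  ]
}}

```text
time: 22.6
position: [0.5081, -0.1947, 0.2486]
tool_rot: [-0.361, 0.61, -0.607, 0.36]
ft_force: [-0.1, -0.2, 0.7]
grip_width: 0.0601
```

```bash
python3 - <<'E'
from h import *
camera("scene");o=get_obs();print(go([.505,-.415,.25],-.5),o["q"])
E
```

```text
(array([1.87e+02, 1.00e-01, 9.85e+01]), array([-0.09, -0.27,  0.34])) [-0.58102386  0.39270514  1.59564248 -0.00642456  1.15113264 -0.0736818 ]
```

{"api": "drive_tool", "payload": {
  "plan": [
    [42, 0, 22, 0, 0, 0, 60],
    [84, 0, 44, 0, 0, 0, 60],
    [126, 0, 66, 0, 0, 0, 60],
    [168, 0, 88, 0, 0, 0, 60],
    [187, 0, 98, 0, 0, 0, 60],
    [187, 0, 98, 0, 0, 0, 60],
    [187, 0, 98, 0, 0, 0, 60]
  ]
}}

```text
time: 23.35
position: [0.505, -0.4032, 0.2484]
tool_rot: [-0.361, 0.61, -0.606, 0.36]
ft_force: [-0.5, 0.7, 0.6]
grip_width: 0.0603
```

```bash
python3 - <<'E'
from h import *
camera("wrist");camera("top");o=get_obs();im=camera("wrist");cv2.imwrite("pics/w3.png",im);C=cam("wrist",o)
np.savez("w3.npz",position=o["position"],tool_rot=o["tool_rot"])
print(o["position"],yaw(o))
h=cv2.cvtColor(im,cv2.COLOR_BGR2HSV);m=cv2.inRange(h,(20,120,60),(34,255,255))
for c in cv2.findContours(m,0,2)[0]:
    if cv2.contourArea(c)>200: print(cv2.boundingRect(c))
print([(np.round(r["location"],1),round(r["conf"],2),w(C,r["location"],.028).round(4)) for r in mark_of("wrist","blank1_c")])
cv2.imwrite("pics/w3c.png",cv2.resize(im[40:300,130:530],None,fx=2,fy=2,interpolation=cv2.INTER_CUBIC))
E
```

```text
[ 0.50554838 -0.40228729  0.24954071] -0.49871894068567285
(260, 161, 50, 48)
(348, 46, 53, 59)
(628, 0, 12, 35)
(515, 0, 45, 40)
[(array([285.9, 187.3]), 0.6, array([ 0.466 , -0.3978,  0.028 ]))]
```

View pics/w3c.png

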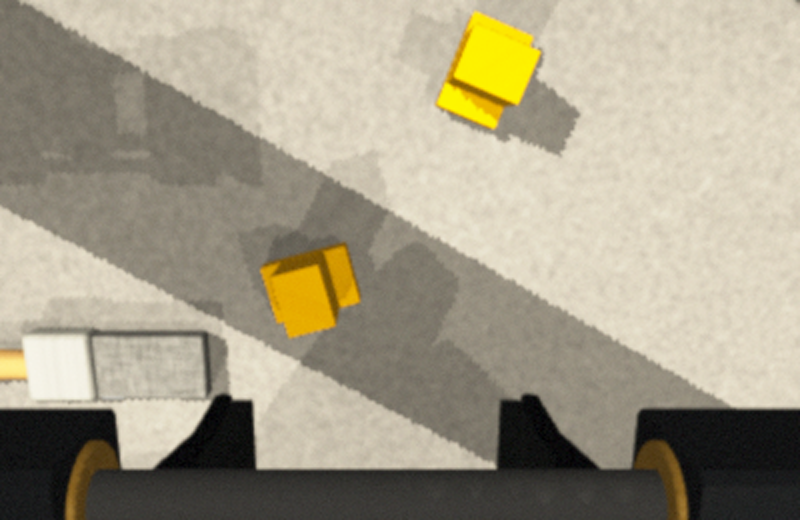

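Wrist view (2x crop, offset (130,40)): blank A at about (310,290) and blank B at about (490,70), both upright. The brush is at the left (115,365) and clear of both. I'll fit the poses by silhouette.

```bash
cat > fit.py <<'E'
from h import *
from scipy.optimize import minimize
def corners(x,y,a,z0):
    out=[]
    for hx,za,zb in [(.025,0,.016),(.013,.0,.056)]:
        P=np.array([[sx*hx,sy*.017,z] for sx in(-1,1) for sy in(-1,1) for z in(za,zb)])
        c,s=np.cos(a),np.sin(a)
        out.append(np.c_[x+c*P[:,0]-s*P[:,1],y+s*P[:,0]+c*P[:,1],z0+P[:,2]])
    return out
def fit(C,m,x0,z0=0.):
    m=cv2.resize(m,None,fx=4,fy=4,interpolation=cv2.INTER_LINEAR)>127
    def cost(v):
        r=np.zeros(m.shape,np.uint8)
        for P in corners(*v,z0):
            q=np.array([proj(C,p) for p in P]);q=(q+.5)*4-.5
            cv2.fillConvexPoly(r,cv2.convexHull((q*16).round().astype(np.int32)),1,shift=4)
        r=r>0;return 1-(r&m).sum()/(r|m).sum()
    best=None
    for a in np.arange(0,np.pi,.3):
        s=minimize(cost,[*x0,a],method="Nelder-Mead",options=dict(initial_simplex=np.array([*x0,a])+np.array([[0,0,0],[.008,0,0],[0,.008,0],[0,0,.2]]),xatol=2e-4,maxiter=70))
        if best is None or s.fun<best.fun: best=s
    return best.x,best.fun
E
python3 - <<'E'
from fit import *
o=dict(np.load("w3.npz"));C=cam("wrist",o);im=cv2.imread("pics/w3.png")
h=cv2.cvtColor(im,cv2.COLOR_BGR2HSV);m=cv2.inRange(h,(18,140,50),(36,255,255))
for (x,y,ww,hh),x0 in [((260,161,50,48),(.466,-.396)),((348,46,53,59),(.603,-.337))]:
    k=np.zeros_like(m);k[y-4:y+hh+4,x-4:x+ww+4]=m[y-4:y+hh+4,x-4:x+ww+4]
    print(fit(C,k,x0))
E
```

```text
(array([ 0.46522964, -0.39426567,  2.90435931]), np.float64(0.037314266562395226))
(array([ 0.60250573, -0.33907865,  3.82970857]), np.float64(0.034241069993248274))
```

```bash
python3 - <<'E'
from h import *
o=get_obs();print(o["position"],go([.4652,-.3943,.12],-.237),go([.4652,-.3943,.031],-.237)[0])
E
```

```text
[ 0.50599188 -0.40245853  0.25044854] (array([ 12.4, 130.5, -39.5]), array([  0.08, -14.96,  -0.05])) [ 12.5 219.5 -39.4]
```

{"api": "drive_tool", "payload": {
  "plan": [
    [6, 40, -20, 0, -7.5, 0, 46],
    [12.5, 85, -39.5, 0, -15, 0, 46],
    [12.5, 130, -39.5, 0, -15, 0, 46],
    [12.5, 130, -39.5, 0, -15, 0, 46],
    [12.5, 130, -39.5, 0, -15, 0, 46]
  ]
}}

```text
time: 24.05
position: [0.4658, -0.3959, 0.1212]
tool_rot: [-0.437, 0.556, -0.555, 0.437]
ft_force: [-0.1, -1.1, -0.6]
grip_width: 0.0465
```

```bash
python3 - <<'E'
from h import *
camera("wrist");camera("wrist");o=get_obs();print(o["position"],yaw(o),go([.4652,-.3943,.031],-.237))
E
```

```text
[ 0.46719665 -0.39776709  0.12363103] -0.23715241828234335 (array([-3.2, 92.6, -3.2]), array([-0.26, -0.01,  0.19]))
```

{"api": "drive_tool", "payload": {
  "plan": [
    [-1.5, 45, -1, 0, 0, 0, 46],
    [-1.5, 80, -1, 0, 0, 0, 46],
    [-1.5, 91, -1, 0, 0, 0, 46],
    [-1.5, 91, -1, 0, 0, 0, 46],
    [-1.5, 91, -1, 0, 0, 0, 46],
    [-1.5, 91, -1, 0, 0, 0, 15],
    [-1.5, 91, -1, 0, 0, 0, 15],
    [-1.5, 91, -1, 0, 0, 0, 15],
    [-1.5, 91, -1, 0, 0, 0, 15],
    [-1.5, 91, -1, 0, 0, 0, 15]
  ],
  "newtons": 35
}}

```text
time: 25.15
position: [0.4651, -0.3953, 0.0308]
tool_rot: [0.437, -0.555, 0.557, -0.437]
ft_force: [1.0, 0.7, 6.1]
grip_width: 0.0258
```

{"api": "drive_tool", "payload": {
  "plan": [
    [0, 0, 0, 0, 0, 0, 15],
    [0, -20, 0, 0, 0, 0, 15],
    [0, -50, 0, 0, 0, 0, 15],
    [0, -90, 0, 0, 0, 0, 15],
    [0, -130, 0, 0, 0, 0, 15],
    [0, -130, 0, 0, 0, 0, 15],
    [0, -130, 0, 0, 0, 0, 15]
  ]
}}

```text
time: 25.85
position: [0.4644, -0.3945, 0.1602]
tool_rot: [0.437, -0.556, 0.556, -0.437]
ft_force: [0.5, 0.3, -2.3]
grip_width: 0.0255
```

```bash
python3 - <<'E'
from h import *
camera("wrist");camera("wrist");o=get_obs();print(o["position"],yaw(o),o["grip_width"],go([.6184,-.0195,.160],.138))
E
```

```text
[ 0.46339405 -0.39335615  0.1579671 ] -0.23803520248365917 0.025467544712669522 (array([-399.9,   -1.2,   62.5]), array([  0.17, -21.55,  -0.18]))
```

{"api": "drive_tool", "payload": {
  "plan": [
    [-46, 0, 7, 0, -2.5, 0, 15],
    [-92, 0, 14, 0, -5, 0, 15],
    [-138, 0, 21, 0, -7.5, 0, 15],
    [-184, 0, 28, 0, -10, 0, 15],
    [-230, 0, 35, 0, -12.5, 0, 15],
    [-276, 0, 42, 0, -15, 0, 15],
    [-322, 0, 49, 0, -18, 0, 15],
    [-365, 0, 56, 0, -21.5, 0, 15],
    [-401, 0, 61.5, 0, -21.5, 0, 15],
    [-401, 0, 61.5, 0, -21.5, 0, 15]
  ]
}}

```text
time: 26.95
position: [0.6187, -0.0144, 0.1573]
tool_rot: [0.534, -0.465, 0.462, -0.534]
ft_force: [-0.2, -1.1, -2.7]
grip_width: 0.0257
```

{"api": "drive_tool", "payload": {
  "plan": [
    [0, 0, 0, 0, 0, 0, 15],
    [0, 0, 0, 0, 0, 0, 15],
    [0, 0, 0, 0, 0, 0, 15]
  ]
}}

```text
time: 27.25
position: [0.6181, -0.0208, 0.159]
tool_rot: [0.533, -0.466, 0.465, -0.532]
ft_force: [0.7, -0.3, -1.0]
grip_width: 0.0257
```

```bash
python3 - <<'E'
from h import *
im=camera("wrist");o=get_obs();print(o["position"],yaw(o),o["grip_width"],go([.6184,-.0195,.0525],.138))
cv2.imwrite("pics/w4.png",im)
E
```

```text
[ 0.61829859 -0.02083076  0.15933009] 0.1352215613452731 0.02571642861855837 (array([ -1.3, 106.8,   0.4]), array([ 0.07, -0.16, -0.01]))
```

View pics/w4.png

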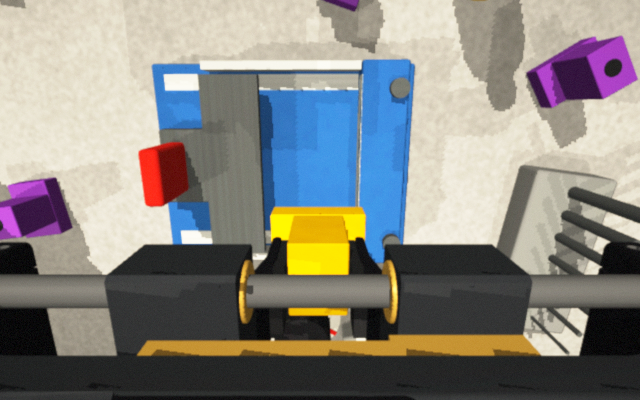

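The blank is held upright and square over the open bed (base at about (318,225)), and the bed is empty. Lowering it now.

{"api": "drive_tool", "payload": {
  "plan": [
    [-1, 40, 0, 0, 0, 0, 15],
    [-1, 80, 0, 0, 0, 0, 15],
    [-1, 98, 0, 0, 0, 0, 15],
    [-1, 104, 0, 0, 0, 0, 15],
    [-1, 106.5, 0, 0, 0, 0, 15],
    [-1, 106.5, 0, 0, 0, 0, 15],
    [-1, 106.5, 0, 0, 0, 0, 15],
    [-1, 106.5, 0, 0, 0, 0, 15]
  ]
}}

```text
time: 28.1
position: [0.6197, -0.0187, 0.0547]
tool_rot: [-0.533, 0.464, -0.465, 0.534]
ft_force: [0.4, 0.8, -1.7]
grip_width: 0.0261
```

{"api": "drive_tool", "payload": {
  "plan": [
    [0, 0, 0, 0, 0, 0, 46],
    [0, 0, 0, 0, 0, 0, 46],
    [0, 0, 0, 0, 0, 0, 46],
    [0, 0, 0, 0, 0, 0, 46],
    [0, -20, 0, 0, 0, 0, 46],
    [0, -60, 0, 0, 0, 0, 46],
    [0, -110, 0, 0, 0, 0, 46],
    [0, -150, 0, 0, 0, 0, 46],
    [0, -150, 0, 0, 0, 0, 46],
    [0, -150, 0, 0, 0, 0, 46]
  ]
}}

```text
time: 29.1
position: [0.6191, -0.0185, 0.2045]
tool_rot: [-0.533, 0.464, -0.465, 0.534]
ft_force: [-1.3, 0.0, -0.7]
grip_width: 0.0462
```

```bash
python3 - <<'E'
from fit import *
im=camera("top");cv2.imwrite("pics/top3.png",im);o=get_obs();T=cam("top");print(o["position"],yaw(o))
m=cv2.inRange(cv2.cvtColor(im,cv2.COLOR_BGR2HSV),(18,120,60),(36,255,255));m[:,:400]=0
for c in cv2.findContours(m,0,2)[0]:
    if cv2.contourArea(c)>60:
        r=cv2.minAreaRect(c);print(r[0]); k=np.zeros_like(m);cv2.drawContours(k,[c],-1,255,-1); print(fit(T,k,w(T,r[0],.028)[:2]))
print(go([.55,-.37,.20],.138))
E
```

```text
[ 0.6179804  -0.01833112  0.20285275] 0.1372995103740027
(453.7915344238281, 314.6177062988281)
(array([ 0.2596272 , -0.34024315,  0.01198839]), np.float64(0.7705108359133127))
(448.3641052246094, 174.12451171875)
(array([ 0.60361062, -0.33956771,  0.69361356]), np.float64(0.05588624338624337))
(431.16851806640625, 120.57931518554688)
(array([ 0.74060829, -0.27410837,  2.2600396 ]), np.float64(0.7345113902490952))
(524.0, 73.5)
(array([ 0.85314725, -0.60731658,  1.80161529]), np.float64(0.864318268135207))
(array([ 339.1,    2.9, -115.5]), array([ 0.07, -0.04, -0.02]))
```

```bash
python3 - <<'E'
from h import *
o=get_obs();print(o["position"],go([.603,-.3393,.13],.69))
E
```

```text
[ 0.6179804  -0.01833112  0.20285275] (array([315.9,  72.8, -58.7]), array([  0.06, -31.67,  -0.04]))
```

{"api": "drive_tool", "payload": {
  "plan": [
    [45, 0, -8, 0, -5, 0, 46],
    [90, 0, -17, 0, -10, 0, 46],
    [135, 0, -25, 0, -15, 0, 46],
    [180, 0, -33, 0, -20, 0, 46],
    [225, 10, -42, 0, -25, 0, 46],
    [270, 30, -50, 0, -30, 0, 46],
    [315, 60, -58.5, 0, -31.7, 0, 46],
    [316, 72, -58.5, 0, -31.7, 0, 46],
    [316, 72, -58.5, 0, -31.7, 0, 46],
    [316, 72, -58.5, 0, -31.7, 0, 46]
  ]
}}

```text
time: 30.15
position: [0.6032, -0.3376, 0.1296]
tool_rot: [-0.639, 0.303, -0.3, 0.64]
ft_force: [-0.7, 0.2, -0.0]
grip_width: 0.0459
```

{"api": "drive_tool", "payload": {
  "plan": [
    [0, 0, 0, 0, 0, 0, 46],
    [0, 0, 0, 0, 0, 0, 46]
  ]
}}

```text
time: 30.35
position: [0.605, -0.3382, 0.1327]
tool_rot: [0.64, -0.3, 0.301, -0.64]
ft_force: [0.6, 0.2, 0.1]
grip_width: 0.0458
```

```bash
python3 - <<'E'
from h import *
o=get_obs();print(o["position"],yaw(o),go([.603,-.3393,.031],.69),o["q"])
E
```

```text
[ 0.60501711 -0.33816832  0.13272508] 0.6926032102778795 (array([ -0.6, 101.7,  -2.3]), array([-0.03,  0.15,  0.1 ])) [-6.70586515e-01  7.16729797e-01  1.32479681e+00  1.64639502e-04
  1.09830233e+00 -1.36326409e+00]
```

{"api": "drive_tool", "payload": {
  "plan": [
    [0, 45, -1, 0, 0, 0, 46],
    [0, 85, -1, 0, 0, 0, 46],
    [0, 100, -1, 0, 0, 0, 46],
    [0, 100, -1, 0, 0, 0, 46],
    [0, 100, -1, 0, 0, 0, 46],
    [0, 100, -1, 0, 0, 0, 15],
    [0, 100, -1, 0, 0, 0, 15],
    [0, 100, -1, 0, 0, 0, 15],
    [0, 100, -1, 0, 0, 0, 15],
    [0, 100, -1, 0, 0, 0, 15]
  ]
}}

```text
time: 31.35
position: [0.604, -0.3406, 0.0327]
tool_rot: [0.64, -0.301, 0.302, -0.64]
ft_force: [-0.6, 1.6, 5.2]
grip_width: 0.0259
```

{"api": "drive_tool", "payload": {
  "plan": [
    [0, 0, 0, 0, 0, 0, 15],
    [0, -20, 0, 0, 0, 0, 15],
    [0, -50, 0, 0, 0, 0, 15],
    [0, -90, 0, 0, 0, 0, 15],
    [0, -130, 0, 0, 0, 0, 15],
    [0, -130, 0, 0, 0, 0, 15],
    [0, -130, 0, 0, 0, 0, 15],
    [0, -130, 0, 0, 0, 0, 15]
  ]
}}

```text
time: 32.15
position: [0.6017, -0.339, 0.159]
tool_rot: [-0.639, 0.303, -0.3, 0.64]
ft_force: [-0.6, -0.1, -1.9]
grip_width: 0.0257
```

```bash
python3 - <<'E'
from h import *
camera("top");o=get_obs();print(o["position"],yaw(o),o["grip_width"],go([.6117,.0281,.165],.138))
E
```

```text
[ 0.60166889 -0.33903033  0.15862456] 0.6904473935116242 0.025884559567095487 (array([-276.7,   -5.2,  241.5]), array([ 0.15, 31.65, -0.28]))
```

{"api": "drive_tool", "payload": {
  "plan": [
    [-36, -3, 31, 0, 4, 0, 15],
    [-72, -3, 62, 0, 8, 0, 15],
    [-108, -3, 94, 0, 12, 0, 15],
    [-144, -3, 125, 0, 16, 0, 15],
    [-180, -3, 156, 0, 20, 0, 15],
    [-216, -3, 187, 0, 25, 0, 15],
    [-250, -3, 217, 0, 30, 0, 15],
    [-277, -3, 240.5, 0, 31.6, 0, 15],
    [-277, -3, 240.5, 0, 31.6, 0, 15],
    [-277, -3, 240.5, 0, 31.6, 0, 15]
  ]
}}

```text
time: 33.2
position: [0.6111, 0.0275, 0.1626]
tool_rot: [0.535, -0.464, 0.462, -0.533]
ft_force: [0.1, -0.2, -2.5]
grip_width: 0.0259
```

{"api": "drive_tool", "payload": {
  "plan": [
    [0, 0, 0, 0, 0, 0, 15],
    [0, 0, 0, 0, 0, 0, 15],
    [0, 0, 0, 0, 0, 0, 15]
  ]
}}

```text
time: 33.5
position: [0.6123, 0.0252, 0.1641]
tool_rot: [0.533, -0.465, 0.465, -0.533]
ft_force: [0.7, 0.2, -2.7]
grip_width: 0.0256
```

```bash
python3 - <<'E'
from h import *
camera("top");o=get_obs();print(o["position"],yaw(o),o["grip_width"],go([.6117,.0281,.0545],.138))
E
```

```text
[0.61228894 0.02533335 0.16419796] 0.13720821131565925 0.02597547210909312 (array([ -2.8, 109.7,  -0.2]), array([ 0.01, -0.05,  0.  ]))
```

{"api": "drive_tool", "payload": {
  "plan": [
    [-2.5, 40, 0, 0, 0, 0, 15],
    [-2.5, 80, 0, 0, 0, 0, 15],
    [-2.5, 101, 0, 0, 0, 0, 15],
    [-2.5, 107, 0, 0, 0, 0, 15],
    [-2.5, 109.7, 0, 0, 0, 0, 15],
    [-2.5, 109.7, 0, 0, 0, 0, 15],
    [-2.5, 109.7, 0, 0, 0, 0, 15],
    [-2.5, 109.7, 0, 0, 0, 0, 15]
  ]
}}

```text
time: 34.35
position: [0.6129, 0.0289, 0.0561]
tool_rot: [-0.533, 0.463, -0.465, 0.534]
ft_force: [-1.4, -0.1, -1.9]
grip_width: 0.0256
```

{"api": "drive_tool", "payload": {
  "plan": [
    [0, 0, 0, 0, 0, 0, 46],
    [0, 0, 0, 0, 0, 0, 46],
    [0, 0, 0, 0, 0, 0, 46],
    [0, 0, 0, 0, 0, 0, 46],
    [0, -20, 0, 0, 0, 0, 46],
    [40, -60, 0, 0, 0, 0, 46],
    [80, -100, 0, 0, 0, 0, 46],
    [80, -150, 0, 0, 0, 0, 46],
    [80, -180, 0, 0, 0, 0, 46],
    [80, -180, 0, 0, 0, 0, 46]
  ]
}}

```text
time: 35.35
position: [0.6272, -0.052, 0.2418]
tool_rot: [-0.531, 0.46, -0.469, 0.536]
ft_force: [0.2, -0.7, 0.3]
grip_width: 0.0458
```

```bash
python3 - <<'E'
from h import *
camera("top");im=camera("wrist");cv2.imwrite("pics/w5.png",im);o=get_obs();C=cam("wrist",o);print(o["position"],yaw(o))
np.savez("w5.npz",position=o["position"],tool_rot=o["tool_rot"])
E
```

```text
[ 0.62322049 -0.05039555  0.2357787 ] 0.13875605327715543
```

View pics/w5.png

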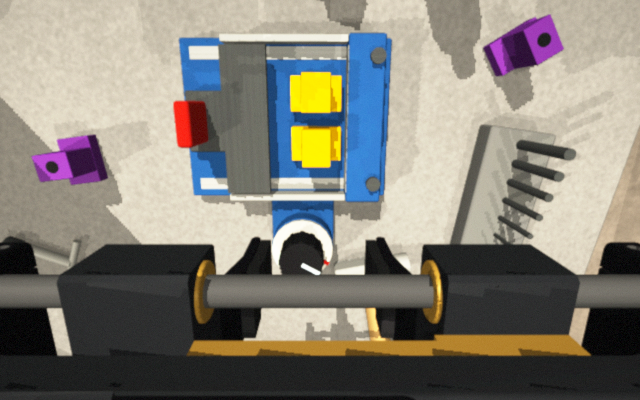

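Both blanks stand square between the open jaws, at (316,92) and (316,146), with the tab at (190,123). The knob's white line is near (310,268). Now I close the jaw.

```bash
python3 - <<'E'
from h import *
camera("top");o=get_obs();print(o["position"],go([.5011,-.012,.12],.138),go([.5011,-.012,.056],.138)[0])
C=cam("wrist",dict(np.load("w5.npz")));print("tab check",w(C,(182,124),.085))
E
```

```text
[ 0.62214299 -0.04993856  0.23405903] (array([ -54.3,  114.2, -114.5]), array([ 0.08,  0.06, -0.03])) [ -54.3  178.2 -114.4]
tab check [ 0.5000616  -0.01002219  0.085     ]
```

{"api": "drive_tool", "payload": {
  "plan": [
    [-20, 10, -45, 0, 0, 0, 50],
    [-40, 40, -90, 0, 0, 0, 50],
    [-54, 80, -115, 0, 0, 0, 50],
    [-54, 120, -115, 0, 0, 0, 50],
    [-54, 160, -115, 0, 0, 0, 50],
    [-54, 178, -115, 0, 0, 0, 50],
    [-54, 178, -115, 0, 0, 0, 50],
    [-54, 178, -115, 0, 0, 0, 50]
  ]
}}

```text
time: 36.3
position: [0.5005, -0.0122, 0.0556]
tool_rot: [0.534, -0.465, 0.463, -0.533]
ft_force: [0.1, -0.5, -0.2]
grip_width: 0.0501
```

{"api": "drive_tool", "payload": {
  "plan": [
    [0, 0, 0, 0, 0, 0, 4],
    [0, 0, 0, 0, 0, 0, 4],
    [0, 0, 0, 0, 0, 0, 4],
    [0, 0, 0, 0, 0, 0, 4],
    [0, 0, 0, 0, 0, 0, 4],
    [0, 0, 0, 0, 0, 0, 4],
    [0, 0, 0, 0, 0, 0, 4]
  ],
  "newtons": 30
}}

```text
time: 37.0
position: [0.502, -0.0127, 0.057]
tool_rot: [-0.533, 0.464, -0.464, 0.534]
ft_force: [-1.0, 1.3, 3.0]
grip_width: 0.0138
```

{"api": "drive_tool", "payload": {
  "plan": [
    [0, 0, 3, 0, 0, 0, 4],
    [0, 0, 6, 0, 0, 0, 4],
    [0, 0, 9, 0, 0, 0, 4],
    [0, 0, 12, 0, 0, 0, 4],
    [0, 0, 15, 0, 0, 0, 4],
    [0, 0, 18, 0, 0, 0, 4],
    [0, 0, 21, 0, 0, 0, 4],
    [0, 0, 24, 0, 0, 0, 4],
    [0, 0, 26, 0, 0, 0, 4],
    [0, 0, 26, 0, 0, 0, 4]
  ]
}}

```text
time: 38.0
position: [0.5259, -0.0094, 0.057]
tool_rot: [0.534, -0.465, 0.463, -0.533]
ft_force: [-3.8, -2.2, 6.4]
grip_width: 0.0139
```

{"api": "drive_tool", "payload": {
  "plan": [
    [0, 0, 2, 0, 0, 0, 4],
    [0, 0, 4, 0, 0, 0, 4],
    [0, 0, 6, 0, 0, 0, 4],
    [0, 0, 7, 0, 0, 0, 4],
    [0, 0, 8, 0, 0, 0, 4],
    [0, 0, 8, 0, 0, 0, 4],
    [0, 0, 8, 0, 0, 0, 4]
  ]
}}

```text
time: 38.7
position: [0.5324, -0.0084, 0.057]
tool_rot: [0.535, -0.465, 0.462, -0.532]
ft_force: [-6.4, -2.9, 8.9]
grip_width: 0.014
```

{"api": "drive_tool", "payload": {
  "plan": [
    [0, 0, 1, 0, 0, 0, 4],
    [0, 0, 2, 0, 0, 0, 4],
    [0, 0, 2, 0, 0, 0, 4]
  ]
}}

```text
time: 39.0
position: [0.5344, -0.0082, 0.057]
tool_rot: [0.535, -0.465, 0.462, -0.532]
ft_force: [-6.7, -2.9, 8.8]
grip_width: 0.0141
```

{"api": "drive_tool", "payload": {
  "plan": [
    [0, 0, 1, 0, 0, 0, 4],
    [0, 0, 2, 0, 0, 0, 4],
    [0, 0, 2, 0, 0, 0, 4]
  ]
}}

```text
time: 39.3
position: [0.5356, -0.008, 0.057]
tool_rot: [0.536, -0.466, 0.462, -0.532]
ft_force: [-8.0, -5.2, 9.6]
grip_width: 0.0136
```

{"api": "drive_tool", "payload": {
  "plan": [
    [0, 0, 1, 0, 0, 0, 4],
    [0, 0, 2, 0, 0, 0, 4],
    [0, 0, 2, 0, 0, 0, 4],
    [0, 0, 2, 0, 0, 0, 4]
  ]
}}

```text
time: 39.7
position: [0.5356, -0.008, 0.0569]
tool_rot: [0.537, -0.466, 0.461, -0.531]
ft_force: [-12.0, -6.5, 12.7]
grip_width: 0.0139
```

{"api": "drive_tool", "payload": {
  "plan": [
    [0, 0, 2, 0, 0, 0, 4],
    [0, 0, 2, 0, 0, 0, 4],
    [0, 0, 2, 0, 0, 0, 4],
    [0, 0, 2, 0, 0, 0, 4]
  ]
}}

```text
time: 40.1
position: [0.5355, -0.0079, 0.0569]
tool_rot: [0.538, -0.467, 0.459, -0.53]
ft_force: [-14.1, -8.1, 14.6]
grip_width: 0.0138
```

{"api": "drive_tool", "payload": {
  "plan": [
    [0, 0, 0, 0, 0, 0, 50],
    [0, 0, -4, 0, 0, 0, 50],
    [0, 0, -4, 0, 0, 0, 50],
    [0, 0, -4, 0, 0, 0, 50],
    [0, -20, -4, 0, 0, 0, 50],
    [40, -60, 20, 0, 0, 0, 50],
    [60, -110, 50, 0, 0, 0, 50],
    [60, -150, 85, 0, 0, 0, 50],
    [60, -180, 90, 0, 0, 0, 50],
    [60, -180, 90, 0, 0, 0, 50]
  ]
}}

```text
time: 41.1
position: [0.6481, -0.0551, 0.2442]
tool_rot: [-0.531, 0.458, -0.47, 0.537]
ft_force: [1.2, -0.2, 1.0]
grip_width: 0.05
```

```bash
python3 - <<'E'
from h import *
camera("top");camera("top");im=camera("wrist");cv2.imwrite("pics/w6.png",im);o=get_obs();C=cam("wrist",o);print(o["position"],yaw(o),o["ft_force"],o["q"])
np.savez("w6.npz",position=o["position"],tool_rot=o["tool_rot"])
cv2.imwrite("pics/w6c.png",cv2.resize(im[20:300,150:430],None,fx=2.1,fy=2.1,interpolation=cv2.INTER_CUBIC))
E
```

```text
[ 0.64011043 -0.05336795  0.23606616] 0.13943594283313943 [-1.05668444 -0.07437334 -0.25381976] [-2.56868983e-01  5.38066488e-01  1.37089877e+00  1.85359278e-05
  1.23371151e+00 -3.96310850e-01]
```

View pics/w6c.png

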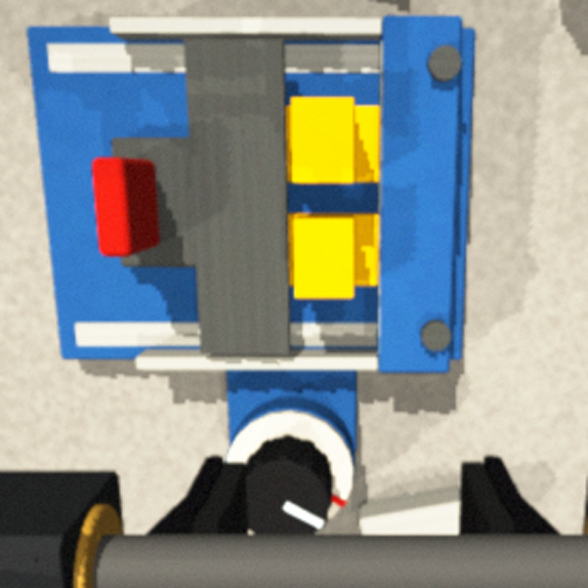

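Jaw is closed, with both blanks square against the fixed jaw. The white and red lines are still aligned near crop (303,515)/(338,502). Next is the knob.

```bash
python3 - <<'E'
from h import *
o=get_obs();print(o["position"],go([.6188,-.132,.13],1.05))
C=cam("wrist",dict(np.load("w6.npz")))
print("jaw tab",w(C,(150+112/2.1,20+207/2.1),.085))
im=cv2.imread("pics/w6.png")
for p,z in [((302,513),.077),((338,501),.041)]: print(w(C,(150+p[0]/2.1,20+p[1]/2.1),z)-np.array([.6188,-.132,0]))
E
```

```text
[ 0.64011043 -0.05336795  0.23606616] (array([ 75. , 106.1, -31.9]), array([ 4.000e-02, -5.217e+01, -5.000e-02]))
jaw tab [ 0.53399871 -0.00598808  0.085     ]
[ 0.00754964 -0.00133051  0.077     ]
[ 0.02474364 -0.0092778   0.041     ]
```

{"api": "drive_tool", "payload": {
  "plan": [
    [20, 0, -8, 0, -8, 0, 60],
    [40, 0, -16, 0, -16, 0, 60],
    [60, 0, -24, 0, -24, 0, 60],
    [75, 20, -32, 0, -32, 0, 60],
    [75, 50, -32, 0, -40, 0, 60],
    [75, 80, -32, 0, -48, 0, 60],
    [75, 104, -32, 0, -52, 0, 60],
    [75, 104, -32, 0, -52, 0, 60],
    [75, 104, -32, 0, -52, 0, 60],
    [75, 104, -32, 0, -52, 0, 60]
  ]
}}

```text
time: 42.25
position: [0.6197, -0.1325, 0.1334]
tool_rot: [0.683, -0.183, 0.184, -0.683]
ft_force: [-0.6, 0.5, -0.4]
grip_width: 0.06
```

{"api": "drive_tool", "payload": {
  "plan": [
    [75, 104, -32, 0, -52, 0, 60]
  ]
}}

```text
time: 42.35
position: [0.6409, -0.156, 0.0996]
tool_rot: [0.696, -0.126, 0.133, -0.695]
ft_force: [1.5, -0.2, -1.1]
grip_width: 0.0601
```

That second call repeated a relative row by mistake and shifted the tool about 50 mm. It's still above the knob and touched nothing, so I'll correct it.

```bash
python3 - <<'E'
from h import *
camera("top");camera("top");o=get_obs();print(o["position"],yaw(o),o["ft_force"],go([.6188,-.132,.12],1.05))
E
```

```text
[ 0.63748939 -0.15886141  0.08850523] 1.1964573552603321 [-2.09095616  0.17303794  0.04008094] (array([-27.4, -31.4,  18.1]), array([ 0.06,  8.39, -0.27]))
```

{"api": "drive_tool", "payload": {
  "plan": [
    [0, -31, 0, 0, 0, 0, 60],
    [-27.4, -31, 18, 0, 8.4, 0, 60],
    [-27.4, -31, 18, 0, 8.4, 0, 60],
    [-27.4, -31, 18, 0, 8.4, 0, 60],
    [-27.4, -31, 18, 0, 8.4, 0, 60],
    [-27.4, -31, 18, 0, 8.4, 0, 60]
  ]
}}

```text
time: 43.05
position: [0.6196, -0.131, 0.1247]
tool_rot: [0.683, -0.182, 0.183, -0.683]
ft_force: [-0.0, 0.5, 0.3]
grip_width: 0.0596
```

```bash
python3 - <<'E'
from h import *
camera("top");im=camera("wrist");cv2.imwrite("pics/w7.png",im);o=get_obs();print(o["position"],yaw(o),go([.6188,-.132,.048],1.05),o["moment"])
E
```

```text
[ 0.61923986 -0.13094773  0.12426209] 1.049630329908822 (array([ 0.1, 76.3, -1.1]), array([ 0.  , -0.02,  0.02])) [ 0.01506941  0.00096672 -0.01228005]
```

View pics/w7.png

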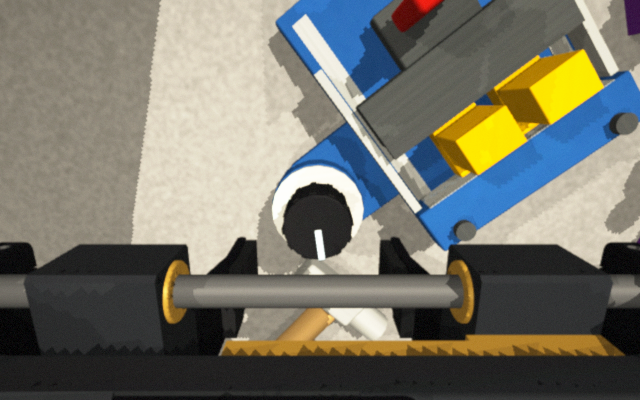

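```bash
python3 - <<'E'
from h import *
o=get_obs();C=cam("wrist",o);im=cv2.imread("pics/w7.png");m=(im.max(2)<60).astype(np.uint8);m[:170]=0;m[262:]=0;m[:,:272]=0;m[:,368:]=0
x,y,ww,hh=cv2.boundingRect(m);print(x,y,ww,hh,cv2.minEnclosingCircle(np.argwhere(m)[:,::-1].astype(np.float32)))
print(w(C,(319,221),.077),proj(C,(.6188,-.132,.077)))
E
```

```text
283 183 69 76 ((316.70587158203125, 220.94117736816406), 38.23199462890625)
[ 0.61525799 -0.12819387  0.077     ] [316.51127011 228.66016182]
```

{"api": "drive_tool", "payload": {
  "plan": [
    [-1, 35, -0.5, 0, 0, 0, 60],
    [-1, 60, -0.5, 0, 0, 0, 60],
    [-1, 74, -0.5, 0, 0, 0, 60],
    [-1, 74, -0.5, 0, 0, 0, 60],
    [-1, 74, -0.5, 0, 0, 0, 60],
    [-1, 74, -0.5, 0, 0, 0, 60]
  ]
}}

```text
time: 43.75
position: [0.619, -0.1309, 0.0516]
tool_rot: [0.683, -0.181, 0.183, -0.683]
ft_force: [0.8, 0.4, 0.4]
grip_width: 0.0602
```

{"api": "drive_tool", "payload": {
  "plan": [
    [0, 0, 0, 0, 0, 0, 30],
    [0, 0, 0, 0, 0, 0, 30],
    [0, 0, 0, 0, 0, 0, 30],
    [0, 0, 0, 0, 0, 0, 30],
    [0, 0, 0, 0, 0, 0, 30],
    [0, 0, 0, 0, 0, 0, 30],
    [0, 0, 0, 0, 0, 0, 30]
  ],
  "newtons": 50
}}

```text
time: 44.45
position: [0.6181, -0.1306, 0.051]
tool_rot: [0.683, -0.182, 0.182, -0.683]
ft_force: [-0.9, -0.8, 5.6]
grip_width: 0.0432
```

```bash
python3 - <<'E'
from h import *
o=get_obs();print(o["position"],yaw(o),o["ft_force"],o["moment"],o["grip_width"],o["q"])
E
```

```text
[ 0.61808417 -0.13064124  0.05096466] 1.0500179682590478 [-0.93801714 -0.82131099  5.63406849] [-0.06228524  0.21226326  0.01776739] 0.043247878252877306 [-3.84796580e-01  7.57349053e-01  1.53796696e+00 -3.38886899e-04
  8.45354280e-01 -1.43458989e+00]
```

{"api": "drive_tool", "payload": {
  "plan": [
    [0, 0, 0, 0, 4, 0, 30],
    [0, 0, 0, 0, 8, 0, 30],
    [0, 0, 0, 0, 12, 0, 30],
    [0, 0, 0, 0, 16, 0, 30],
    [0, 0, 0, 0, 20, 0, 30],
    [0, 0, 0, 0, 24, 0, 30],
    [0, 0, 0, 0, 28, 0, 30],
    [0, 0, 0, 0, 32, 0, 30],
    [0, 0, 0, 0, 36, 0, 30],
    [0, 0, 0, 0, 36, 0, 30]
  ]
}}

```text
time: 45.45
position: [0.6193, -0.1297, 0.051]
tool_rot: [-0.593, 0.383, -0.385, 0.594]
ft_force: [2.8, 3.8, 4.6]
grip_width: 0.0431
```

```bash
python3 - <<'E'
from h import *
o=get_obs();print(o["position"],yaw(o),o["ft_force"],o["moment"],o["joint_torque"][5],o["grip_width"])
E
```

```text
[ 0.61926397 -0.12965327  0.05097196] 0.42188434074756986 [2.79816467 3.75200052 4.61157995] [ 0.47245806 -0.34245794  0.13690577] 0.42423997074365616 0.04312731572284746
```

{"api": "drive_tool", "payload": {
  "plan": [
    [0, 0, 0, 0, 2, 0, 30],
    [0, 0, 0, 0, 4, 0, 30],
    [0, 0, 0, 0, 6, 0, 30],
    [0, 0, 0, 0, 8, 0, 30],
    [0, 0, 0, 0, 10, 0, 30]
  ]
}}

```text
time: 45.95
position: [0.6197, -0.1295, 0.051]
tool_rot: [-0.557, 0.434, -0.436, 0.559]
ft_force: [3.5, 4.3, 4.1]
grip_width: 0.0431
```

```bash
cat > st.py <<'E'
from h import *
o=get_obs();y=yaw(o);print("turned",round(1.05-y,3),"F",o["ft_force"].round(1),"M",o["moment"].round(3),"t6",round(o["joint_torque"][5],3),"g",round(o["grip_width"],4),o["position"].round(4))
E
python3 st.py
```

```text
turned 0.803 F [3.5 4.3 4.1] M [ 0.638 -0.529  0.174] t6 -0.041 g 0.0431 [ 0.6197 -0.1295  0.051 ]
```

{"api": "drive_tool", "payload": {
  "plan": [
    [0, 0, 0, 0, 2, 0, 30],
    [0, 0, 0, 0, 4, 0, 30],
    [0, 0, 0, 0, 6, 0, 30],
    [0, 0, 0, 0, 8, 0, 30]
  ]
}}

```text
time: 46.35
position: [0.62, -0.1295, 0.051]
tool_rot: [-0.525, 0.471, -0.474, 0.527]
ft_force: [3.7, 3.8, 3.2]
grip_width: 0.0432
```

```bash
python3 st.py
```

```text
turned 0.942 F [3.7 3.8 3.2] M [ 0.64  -0.604  0.197] t6 -0.04 g 0.0432 [ 0.62   -0.1295  0.051 ]
```

{"api": "drive_tool", "payload": {
  "plan": [
    [0, 0, 0, 0, 2, 0, 30],
    [0, 0, 0, 0, 4, 0, 30],
    [0, 0, 0, 0, 6, 0, 30]
  ]
}}

```text
time: 46.65
position: [0.6203, -0.1295, 0.051]
tool_rot: [-0.499, 0.498, -0.501, 0.502]
ft_force: [5.5, 4.7, 3.5]
grip_width: 0.0434
```

```bash
python3 st.py
```

```text
turned 1.047 F [5.5 4.7 3.5] M [ 0.633 -0.693  0.17 ] t6 -0.04 g 0.0434 [ 0.6203 -0.1295  0.051 ]
```

{"api": "drive_tool", "payload": {
  "plan": [
    [0, 0, 0, 0, 2, 0, 30],
    [0, 0, 0, 0, 4, 0, 30],
    [0, 0, 0, 0, 6, 0, 30]
  ]
}}

```text
time: 46.95
position: [0.6205, -0.1295, 0.051]
tool_rot: [0.472, -0.524, 0.526, -0.476]
ft_force: [4.7, 4.7, 2.8]
grip_width: 0.043
```

```bash
python3 st.py
```

```text
turned 1.152 F [4.7 4.7 2.8] M [ 0.747 -0.686  0.176] t6 -0.039 g 0.043 [ 0.6205 -0.1295  0.051 ]
```

{"api": "drive_tool", "payload": {
  "plan": [
    [0, 0, 0, 0, 2, 0, 30],
    [0, 0, 0, 0, 4, 0, 30],
    [0, 0, 0, 0, 6, 0, 30]
  ]
}}

```text
time: 47.25
position: [0.6208, -0.1295, 0.051]
tool_rot: [0.444, -0.548, 0.55, -0.448]
ft_force: [5.0, 4.7, 2.3]
grip_width: 0.0431
```

```bash
python3 st.py
```

```text
turned 1.257 F [5.  4.7 2.3] M [ 0.734 -0.781  0.177] t6 -0.04 g 0.0431 [ 0.6208 -0.1295  0.051 ]
```

{"api": "drive_tool", "payload": {
  "plan": [
    [0, 0, 0, 0, 2, 0, 30],
    [0, 0, 0, 0, 4, 0, 30],
    [0, 0, 0, 0, 6, 0, 30]
  ]
}}

```text
time: 47.55
position: [0.6211, -0.1296, 0.051]
tool_rot: [0.414, -0.57, 0.573, -0.418]
ft_force: [5.9, 5.0, 2.1]
grip_width: 0.0431
```

```bash
python3 st.py
```

```text
turned 1.362 F [5.9 5.  2.1] M [ 0.706 -0.854  0.19 ] t6 -0.04 g 0.0431 [ 0.6211 -0.1296  0.051 ]
```

{"api": "drive_tool", "payload": {
  "plan": [
    [0, 0, 0, 0, 2, 0, 30],
    [0, 0, 0, 0, 4, 0, 30],
    [0, 0, 0, 0, 6, 0, 30]
  ]
}}

```text
time: 47.85
position: [0.6214, -0.1297, 0.051]
tool_rot: [0.384, -0.591, 0.594, -0.388]
ft_force: [6.0, 4.5, 2.7]
grip_width: 0.043
```

```bash
python3 st.py
```

```text
turned 1.466 F [6.  4.5 2.7] M [ 0.691 -0.885  0.171] t6 -0.041 g 0.043 [ 0.6214 -0.1297  0.051 ]
```

{"api": "drive_tool", "payload": {
  "plan": [
    [0, 0, 0, 0, 2, 0, 30],
    [0, 0, 0, 0, 4, 0, 30],
    [0, 0, 0, 0, 6, 0, 30]
  ]
}}

```text
time: 48.15
position: [0.6216, -0.1298, 0.051]
tool_rot: [0.352, -0.61, 0.613, -0.357]
ft_force: [7.0, 4.2, 2.2]
grip_width: 0.0431
```

```bash
python3 st.py
```

```text
turned 1.571 F [7.  4.2 2.2] M [ 0.689 -0.941  0.298] t6 0.086 g 0.0431 [ 0.6216 -0.1298  0.051 ]
```

Torque has risen to 0.30 N·m, so the collar has stopped and the clutch is about to click. I'll turn about 0.24 rad more, which gives a slip near 0.35.

{"api": "drive_tool", "payload": {
  "plan": [
    [0, 0, 0, 0, 2, 0, 30],
    [0, 0, 0, 0, 4, 0, 30],
    [0, 0, 0, 0, 6, 0, 30],
    [0, 0, 0, 0, 8, 0, 30],
    [0, 0, 0, 0, 10, 0, 30],
    [0, 0, 0, 0, 12, 0, 30],
    [0, 0, 0, 0, 14, 0, 30]
  ]
}}

```text
time: 48.85
position: [0.6221, -0.1302, 0.051]
tool_rot: [0.274, -0.649, 0.652, -0.28]
ft_force: [7.4, 3.1, 0.3]
grip_width: 0.0431
```

```bash
python3 st.py
```

```text
turned 1.817 F [7.4 3.1 0.3] M [ 0.514 -1.01  -0.218] t6 -0.407 g 0.0431 [ 0.6221 -0.1302  0.051 ]
```

Torque has reversed to −0.22, so it has clicked and is pulling toward the first notch. I'll ease 4° into the notch, let go and back off.

{"api": "drive_tool", "payload": {
  "plan": [
    [0, 0, 0, 0, 2, 0, 30],
    [0, 0, 0, 0, 4, 0, 30],
    [0, 0, 0, 0, 4, 0, 60],
    [0, 0, 0, 0, 4, 0, 60],
    [0, 0, 0, 0, 4, 0, 60],
    [0, 0, 0, 0, 4, 0, 60],
    [0, -25, 0, 0, 4, 0, 60],
    [0, -70, 0, 0, 4, 0, 60],
    [0, -115, 0, 0, 4, 0, 60],
    [0, -115, 0, 0, 4, 0, 60]
  ]
}}

```text
time: 49.85
position: [0.6218, -0.1321, 0.172]
tool_rot: [0.251, -0.657, 0.663, -0.258]
ft_force: [1.0, 0.5, 0.6]
grip_width: 0.0601
```

```bash
python3 - <<'E'
from h import *
camera("scene");camera("scene");o=get_obs();print(o["position"],yaw(o),o["q"])
im=camera("wrist");cv2.imwrite("pics/w8.png",im)
print(go([.70,-.132-.0,.2],yaw(o)))
cv2.imwrite("pics/w8c.png",cv2.resize(im[20:300,180:460],None,fx=2.1,fy=2.1,interpolation=cv2.INTER_CUBIC))
E
```

```text
[ 0.61802717 -0.13064325  0.16656801] -0.8348757289760462 [-3.84867761e-01  5.99606365e-01  1.47006824e+00 -2.10687830e-04
  1.06970037e+00  4.50108146e-01]
(array([-60.4, -35.2,  57.1]), array([ 0.07, -0.  ,  0.04]))
```

View pics/w8c.png

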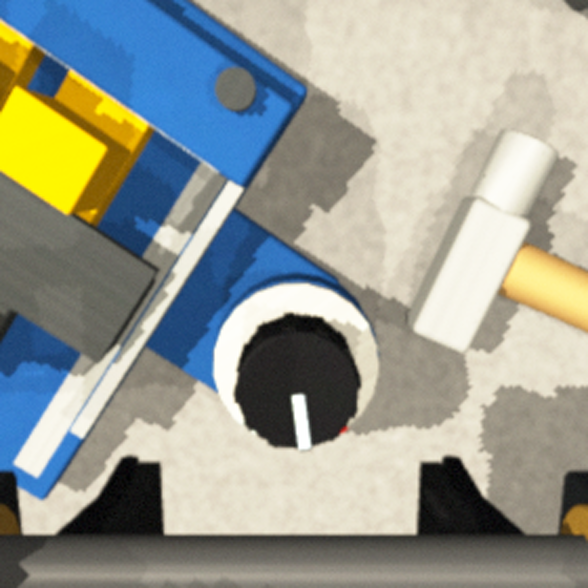

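White line points down at (301,422) and the red mark is at (345,430), so the knob has stepped clockwise ahead of the collar by one notch. I'll measure the slip, then move the arm away for a final overview.

{"api": "drive_tool", "payload": {
  "plan": [
    [0, -40, 0, 0, 0, 0, 60],
    [40, -80, 0, 0, 0, 0, 60],
    [80, -100, -30, 0, 0, 0, 60],
    [120, -100, -60, 0, 0, 0, 60],
    [160, -100, -60, 0, 0, 0, 60],
    [200, -100, -60, 0, 0, 0, 60],
    [240, -100, -60, 0, 0, 0, 60],
    [280, -100, -60, 0, 0, 0, 60],
    [280, -100, -60, 0, 0, 0, 60],
    [280, -100, -60, 0, 0, 0, 60]
  ]
}}

```text
time: 51.0
position: [0.3688, -0.2735, 0.2638]
tool_rot: [-0.254, 0.662, -0.659, 0.253]
ft_force: [0.4, -0.0, -0.3]
grip_width: 0.06
```

```bash
python3 - <<'E'
from fit import *
o={"position":np.array([0.61802717,-0.13064325,0.16656801]),"tool_rot":R.from_matrix(down(-.8349)).as_quat()};C=cam("wrist",o)
f=lambda p:(180+p[0]/2.1,20+p[1]/2.1)
a,b,r=w(C,f((297,395)),.077),w(C,f((306,448)),.077),w(C,f((345,430)),.041)
d=b-a;aw=np.arctan2(d[1],d[0])
for c in ([.6188,-.131],[.619,-.132]):
    e=r[:2]-c;print("slip",np.arctan2(e[1],e[0])-aw,"r",np.hypot(*e))
camera("scene");im=camera("top");cv2.imwrite("pics/top9.png",im);o=get_obs();print(o["position"],o["time"])
T=cam("top");h=cv2.cvtColor(im,cv2.COLOR_BGR2HSV);m=cv2.inRange(h,(18,120,60),(36,255,255));m[:,:280]=0;m[:,350:]=0;m[:150]=0;m[190:]=0
for c in cv2.findContours(m,0,2)[0]:
    if cv2.contourArea(c)>30: print(cv2.minAreaRect(c))
cv2.imwrite("pics/top9c.png",cv2.resize(im[110:270,130:400],None,fx=2.9,fy=2.9,interpolation=cv2.INTER_CUBIC))
E
```

```text
slip 0.5039644112076989 r 0.03350969120191233
slip 0.49276205841859766 r 0.03255938493892443
[ 0.36999035 -0.27280678  0.26426134] 51.1
((302.56756591796875, 171.40541076660156), (16.439897537231445, 13.809514999389648), 80.53767395019531)
((321.9999694824219, 167.99998474121094), (16.111099243164062, 14.467110633850098), 80.53767395019531)
```

View pics/top9c.png

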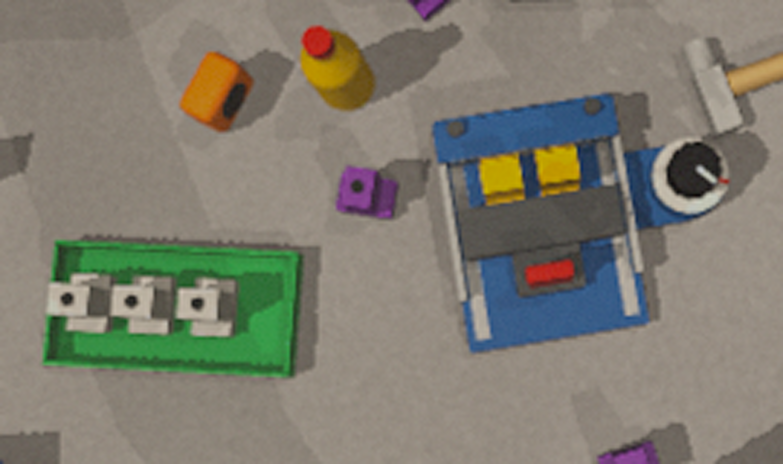

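Overview: three drilled blocks stand in the tray, at (67,300), (132,300) and (198,302). Both blanks are clamped square at (502,180) and (557,170). The tools haven't moved and the measured slip is about 0.5 rad, so I'm handing in.

```bash
python3 -c "
from rig import *
print(hand_in())"
```

```text
the job is handed in; nothing more can be done
None
```

The job is done and handed in at about 51 s, with no verdict returned. I opened the jaw 34 mm and stood the three drilled blocks in the green tray. The two yellow blanks then went on the vise bed, and I slid the jaw closed until it stalled at about 16 N. Last, I turned the knob clockwise to the first click: torque reached 0.30 N·m at 1.57 rad, then reversed. I eased it into the notch and let go.

**Last checks:**
- **Blocks:** the final overview shows all three finished blocks upright in the tray and both blanks square between the jaws.
- **Jaw:** the tab is back within about 1 mm of its starting closed position. I judged this from tab positions, as there is no direct jaw reading.
- **Clutch:** the white line measures about 0.50 rad ahead of the red, which is the first notch.
- **Tools:** none of the tools visible in that last view look moved (mallet head, oil bottle, tape, one purple block). It did not cover the brush, square or chuck key. The gripper is clear of everything.

**One slip on the way:** above the knob I repeated a relative move, which shifted the tool about 50 mm. It touched nothing, and I corrected it before going on.

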